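# Trim the antenna coil of a tag-reader unit

## Robot

A 6-joint arm with a two-finger parallel gripper is mounted at the origin on the work surface. World frame = base frame: x ahead of the robot, y to its left, z up, the work surface at z = 0. Lengths are in m, angles in rad, forces in N, time in s.
With the tool pointing down it reaches from about 0.3 to 0.875 m from the base axis. Payload 6.4 kg.
Tool frame: the origin (TCP) lies on the front face of the gripper's body, between the roots of the fingers; the fingertips stand 64 mm ahead of it and the grasp point (between the pads) lies 45 mm ahead of it; z points along the fingers, y is the direction in which the jaws open and shut (so a half turn about z gives the same grasp; the last joint's range is limited). The gripper opens to 88 mm and grips with 3 to 60 N. Pads are 18 mm wide; open, the fingers measure 123 mm over their backs; the gripper's body (75 mm by 187 mm) begins 45 mm behind the grasp point.
Start: joints at [1.082, 0.181, 1.607, -0, 1.354, -0.206], TCP at [0.16, 0.552, 0.303] pointing down, gripper open.
Joint ranges: [-2.99, 2.99], [-0.89, 2.07], [0.3, 2.58], [-1.14, 4.28], [0, 2.63], [-3.12, 3.12]. Speed limits (rad/s): [2.57, 2.57, 3.01, 3.14, 3.14, 3.14].

## Interface

Orientations are given as a unit quaternion [x, y, z, w].
In Python, from workcell import bot gives the robot as it stands. The module is installed in compiled form; this text tells all that it offers.
- The arm moves only by the tool servo_tool, never from a script. Its argument "motion" is a list of rows, each a list of 4 numbers: the shift along the tool's x, y, z in m, then the turn about the tool's z in rad. In form: [[dx, dy, dz, twist], ...]. A call has 1 to 5 rows; each row shifts and turns the commanded pose from where the row before left it, along the tool's axes as they then stand; what a row does not reach is not made up. A row lasts 1/12 s, in which the tool goes at most 41.7 mm and 7.16 degrees, less where a joint would pass 70% of its speed; a pose out of reach is approached as far as the arm can. A call with a gripper value outside its range is refused whole. "fingers" is the gripper command: -1 is shut, 1 is fully open, values between are in proportion, set as the call begins (left out, the last holds). The fingers move at their own pace and stop on an object; "grip_force" is the grip in N (left out, the last holds). Time passes only in rows, so rows that do not move let the fingers close. It gives the time, the measured TCP pose, the force and the opening at its end, in the units of the state.
- bot.state(): the state, without advancing time (a new reading comes with each control period).
- bot.read_camera(name): name is "scene" or "top"; returns a dict with "img" (400x640x3 uint8, red, green, blue), "z_map" (400x640 float32, m along the optical axis (not along the pixel's ray), 0 where there is no reading), "fx", "fy", "cx", "cy" (pixels), "distortion" ([k1, k2, p1, p2, k3] as OpenCV has them; the pictures are not rectified), "extrinsics" (4x4, takes a point from world to camera coordinates). Camera axes: x right, y up, looking along -z (the intrinsics and any distortion apply to the point x, -y, -z); pixel columns grow to the right and rows downward; lengths in m; the calibration is good to about 2 mm. A picture is of the moment at which its call begins.
- bot.finish_job(): hands the job in, once; it reports no verdict.
The state is a dict: "t": time; "joint_positions": joint angles; "joint_vel": joint speeds; "joint_torque": joint torques, N m; "position": TCP position; "orientation": TCP orientation; "contact_force": force on the tool from outside, world axes, zero at the start; "torque": the same for the moment, N m; "finger_gap": finger opening in m.
Only numpy, scipy, OpenCV 4.12 (cv2) and the standard library are available. Lean on these libraries where they do the work, as an engineer would, in place of code of your own. Each camera call takes 0.05 s, during which the arm holds its last target.

## Task

Take the flat-handled plastic tuning tool from the tool stand, seat its blade in the slot of the ceramic slug down inside the white collar of the coil on the open unit, and, keeping the slug lightly pressed in against its spring, turn it until its slot lines up with the two raised ribs on the collar. The slug is brittle: press and twist gently. Then put the tuning tool back in the stand, standing upright and fully home, and leave the other tools and things where they are.

Things in the scene. Friction and masses are not known exactly. Their poses are not given: they have to be found in the camera images.
- tuner_grip (a point): Centre of the handle of the tuning tool: one white plastic piece, about 50 g, standing loose in one hole of the stand, lifted out straight up. z points up along the tool. Handle: a flat slab 28 mm (its x) by 16 mm (its y) by 70 mm high, this point half-way up; the other two tools have round handles. Its underside is 35 mm below this point, the blade's end 91 mm below.
- tuner_tip (a point): Middle of the end of the tuning tool's blade, on the tool's axis, same axes as tuner_grip. Below the handle comes a round shank 13 mm across, 47 mm long, then a flat blade 13 mm wide (along x), 2.4 mm thick (along y), its last 9 mm free of the shank.
- coil_mouth (a point): Centre of the top face of the white collar (48 mm across) on the upright coil of the open unit (grey tray 190 x 140 x 30 mm, green board, fixed; collar top 64 mm above the table). z up. Two black raised ribs, 8 x 3 mm and 3 mm high, lie on the collar 19.5 mm either side of the centre along this point's x axis. In the centre is a round well 28 mm across.
- well (a point): On the well's axis, 15 mm below coil_mouth, same axes. The white slug, 24 mm across, lies centred in the well, its face up to 9 mm above or below this point: find it by feel. Slot through its centre: 4 mm wide, 6 mm deep, ends open, lips chamfered 2 mm. It yields on a spring (5 N/mm, 5 mm travel): keep it pressed in 1 to 2 mm as it comes into line. It cracks if loaded over 18 N, twist included.
- slug (a joint): Turning angle of the slug, rad, positive counter-clockwise from above; 0 when its slot is in line with the ribs; the slot's direction is x of coil_mouth turned by this angle. Starts between 0.6 and 1.25, stops at -0.6 and 1.6, resists with about 0.025 N m, stays where it is left. The blade has about 0.12 rad of play in the slot either way.
- stand: Black tool stand, a fixed block 170 (its x) x 56 (its y) x 65 mm high; origin at the centre of its underside, z up. Three holes 20 mm across, 62 mm deep in its top, at x = -55, 0 and +55 mm, y = 0, one tool in each. The tuning tool is home when the underside of its handle rests on the block's top (tuner_grip 100 mm above the origin).
- driver_mid (a point): Middle of the round handle (28 mm across, 62 mm high) of a screwdriver in the stand; to be left alone.
- nutdriver_mid (a point): Middle of the slim round handle (14 mm across with a 26 mm foot, 56 mm high) of a nut driver in the stand; to be left alone.
There are look-alikes about, which are no part of the job. What is shaped like the stand but blue is not meant.

How it is judged:
By the outcome, as a careful person would: the job done as asked, in the order asked, and still so for the second after the job is handed in, with the robot touching nothing.
It also fails if it takes over 58 s, if anything falls off the work surface, if the arm or the gripper's body presses on something with over 40 N, if the wrist force passes 120 N, or if a joint passes its speed limit or range.

## Working session

There is one attempt and no reset: what is moved stays moved. The work goes in short steps, Python scripts to look and compute and a tool call to move; the robot and the scene stay as the last step left them, time stands still between calls to the robot, and variables do not carry over. Pictures are saved under pics/ and viewed, and the job is handed in when it is done.

Besides the shell and the picture viewer there is one more tool, called after "Call:" as name([rows], argument=value, ...), one row to a line, values as JSON. servo_tool: Moves the arm, as the interface text tells. Its arguments: {"type":"object","properties":{"motion":{"type":"array","items":{"type":"array","items":{"type":"number"}}},"fingers":{"type":"number"},"grip_force":{"type":"number"}},"required":["motion"]}

```bash
mkdir -p pics
python3 - <<'E'
from workcell import bot
import cv2,numpy as np,pickle
s=bot.state()
for k,v in s.items(): print(k,np.round(v,4))
d={}
for n in("scene","top"):
    c=bot.read_camera(n); d[n]=c
    cv2.imwrite(f"pics/{n}0.png",c["img"][:,:,::-1])
    print(n,c["fx"],c["fy"],c["cx"],c["cy"],c["distortion"]);print(np.round(c["extrinsics"],3))
pickle.dump(d,open("d0.pkl","wb"))
E
```

```text
t 0.0
joint_positions [ 1.0817  0.1815  1.608   0.      1.3538 -0.2063]
joint_vel [ 0.0015 -0.0005 -0.0014 -0.0008  0.      0.0023]
joint_torque [-2.00000e-03 -4.33862e+01 -3.41838e+01  7.00000e-02  3.85000e-02
 -1.00000e-04]
position [0.1602 0.5518 0.3018]
orientation [ 1.409e-01  9.900e-01 -8.000e-04 -3.000e-04]
contact_force [-0.0995 -0.1888  0.4044]
torque [ 0.0437 -0.0165  0.0147]
finger_gap 0.0883
scene 467.03899617567225 467.03899617567225 324.09106695917745 193.09712929133514 [-0.00997378  0.          0.          0.          0.        ]
[[-0.72   0.694 -0.011  0.343]
 [-0.506 -0.515  0.692  0.215]
 [ 0.474  0.504  0.722 -1.157]
 [ 0.     0.     0.     1.   ]]
top 383.497729083456 383.497729083456 322.47199026886483 201.94154206657515 [-0.01359971  0.          0.          0.          0.        ]
[[-0.007 -0.999 -0.045  0.081]
 [ 0.988 -0.014  0.151 -0.512]
 [-0.151 -0.044  0.988 -0.64 ]
 [ 0.     0.     0.     1.   ]]
```

View pics/scene0.png

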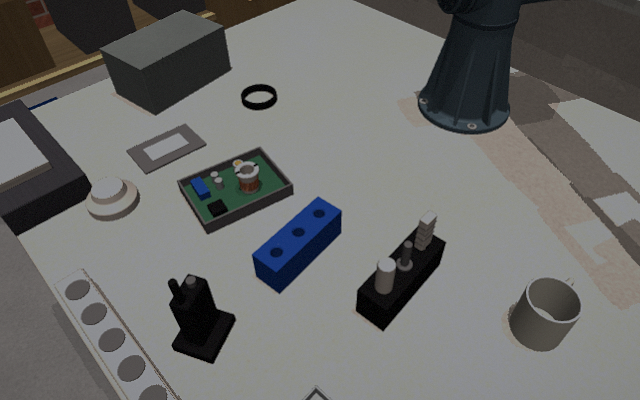

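View pics/top0.png

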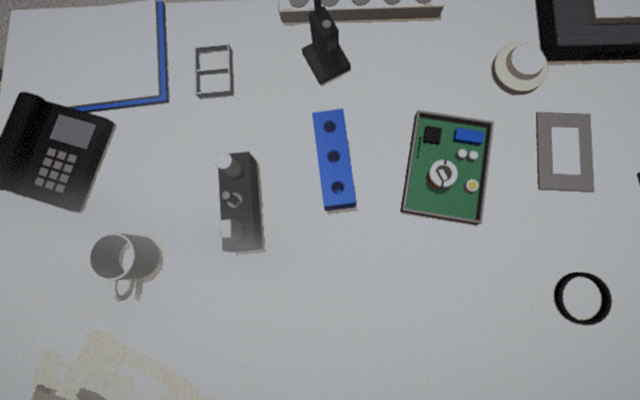

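The tuner (flat ribbed handle) is at scene (427,230) / top (230,230). The coil collar is at scene (248,172) / top (443,174). Next I'll zoom in on both.

```bash
cat > h.py <<'E'
import cv2,numpy as np,pickle
def K(c): return np.array([[c["fx"],0,c["cx"]],[0,c["fy"],c["cy"]],[0,0,1.]])
F=np.diag([1.,-1,-1])
def proj(c,P):
    E=c["extrinsics"];P=np.atleast_2d(P)
    q=(P@E[:3,:3].T+E[:3,3])@F
    return cv2.projectPoints(q.reshape(-1,1,3),np.zeros(3),np.zeros(3),K(c),np.array(c["distortion"],float))[0].reshape(-1,2)
def ray(c,px):
    px=np.atleast_2d(np.array(px,float))
    n=cv2.undistortPoints(px.reshape(-1,1,2),K(c),np.array(c["distortion"],float)).reshape(-1,2)
    E=c["extrinsics"];R=E[:3,:3];o=-R.T@E[:3,3]
    d=np.c_[n,np.ones(len(n))]@F@R
    return o,d
def plane(c,px,z):
    o,d=ray(c,px); return o+d*((z-o[2])/d[:,2])[:,None]
def cloud(c):
    v,u=np.mgrid[:400,:640]
    o,d=ray(c,np.c_[u.ravel(),v.ravel()])
    return (o+d*c["z_map"].ravel()[:,None]).reshape(400,640,3)
def crop(c,x0,y0,x1,y1,s,f):
    im=c["img"][y0:y1,x0:x1,::-1]; cv2.imwrite(f,cv2.resize(im,None,fx=s,fy=s,interpolation=cv2.INTER_CUBIC))
E
python3 - <<'E'
from h import *
d=pickle.load(open("d0.pkl","rb"));S,T=d["scene"],d["top"]
crop(S,350,200,450,330,6,"pics/s_st.png" );crop(T,200,140,280,260,5,"pics/t_st.png")
crop(S,220,150,280,200,10,"pics/s_co.png");crop(T,415,150,475,200,10,"pics/t_co.png")
for c,ps in((S,[(405,265),(250,258),(248,163),(236,190),(400,290)]),(T,[(255,180),(245,220),(455,177),(430,174)])):
    P=cloud(c)
    for u,v in ps: print(u,v,np.round(P[v,u],4))
print(plane(S,[[248,172],[427,214]],[.064]),plane(T,[[443,174],[227,229]],.064))
E
```

```text
405 265 [0.5188 0.2308 0.0754]
250 258 [ 0.6605 -0.0011  0.002 ]
248 163 [ 0.545  -0.1441  0.0665]
236 190 [ 0.5814 -0.1476  0.0136]
400 290 [0.5544 0.2515 0.0655]
255 180 [0.5579 0.2007 0.0258]
245 220 [0.4794 0.2073 0.0669]
455 177 [ 0.549  -0.1518  0.0652]
430 174 [ 0.5554 -0.1104  0.0631]
[[ 0.55940484 -0.12586239  0.064     ]
 [ 0.39857385  0.18423225  0.064     ]] [[ 0.55483267 -0.13216533  0.064     ]
 [ 0.4645824   0.2388774   0.064     ]]
```

Run:
```python
import cv2,numpy as np
a=[cv2.imread(f"pics/{n}.png") for n in("s_st","t_st","s_co","t_co")]
def fit(i,h): return cv2.resize(i,(int(i.shape[1]*h/i.shape[0]),h))
cv2.imwrite("pics/m1.png",np.hstack([fit(a[0],550),fit(a[1],550)][:2])[:, :800]); cv2.imwrite("pics/m2.png",np.hstack([fit(a[2],330),fit(a[3],330)])[:, :800])
```

```text
(no output)
```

View pics/m1.png

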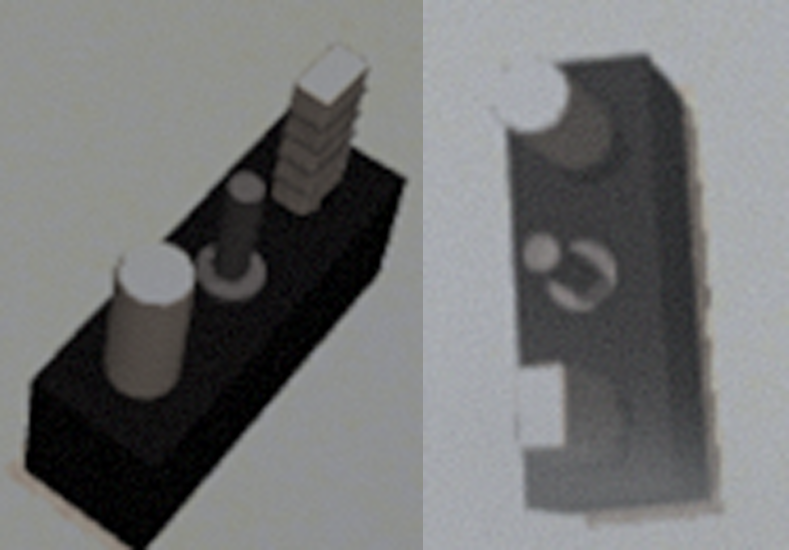

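View pics/m2.png

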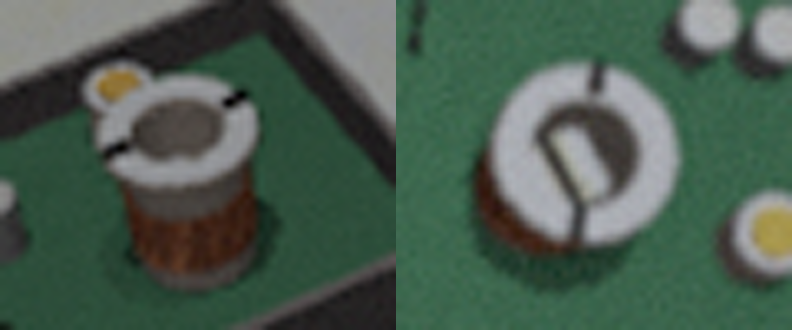

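```bash
cat > m.py <<'E'
from h import *
def stand(S,T):
    for n,c in(("scene",S),("top",T)):
        P=cloud(c);v,u=np.mgrid[:400,:640]
        reg=(u>350)&(u<450)&(v>195)&(v<330) if n=="scene" else (u>205)&(u<275)&(v>140)&(v<265)
        im=c["img"].astype(int)
        m=reg&(abs(P[...,2]-.065)<.006)&(im.max(2)<(60 if n=="scene" else 105))
        m=cv2.morphologyEx(m.astype(np.uint8),cv2.MORPH_OPEN,np.ones((2,2)))>0
        q=plane(c,np.c_[u[m],v[m]],.065)[:,:2]
        r=cv2.minAreaRect((q*1000).astype(np.float32)); print(n,"stand top",m.sum(),np.round(r[0],1),np.round(r[1],1),round(r[2],1))
        g=reg&(P[...,2]>.122)&(P[...,2]<.15)
        nl,L=cv2.connectedComponents(g.astype(np.uint8))
        for i in range(1,nl):
            k=L==i
            if k.sum()<15: continue
            # top face only: bright
            zz=np.median(P[k][:,2]); q=plane(c,np.c_[u[k],v[k]],.135)[:,:2]
            r=cv2.minAreaRect((q*1000).astype(np.float32)); print("  top blob",k.sum(),"uv",u[k].mean().round(1),v[k].mean().round(1),"z",zz.round(4),np.round(r[0],1),np.round(r[1],1),round(r[2],1), "bright",im[k].mean().round())
def collar(S,T):
    for n,c in(("scene",S),("top",T)):
        P=cloud(c);v,u=np.mgrid[:400,:640]
        x0,y0=(225,155) if n=="scene" else (420,152)
        reg=(u>x0)&(u<x0+42)&(v>y0)&(v<y0+40)
        im=c["img"].astype(int)
        m=reg&(abs(P[...,2]-.064)<.008)
        q=plane(c,np.c_[u[m],v[m]],.064)[:,:2]*1000
        # outer circle
        hull=cv2.convexHull(q.astype(np.float32)); print(n,"collar",m.sum(),"minEncl",np.round(cv2.minEnclosingCircle(hull)[0],1),round(cv2.minEnclosingCircle(hull)[1],1),"ell",np.round(cv2.fitEllipse(hull)[0],1),np.round(cv2.fitEllipse(hull)[1],1))
E
python3 - <<'E'
from m import *
d=pickle.load(open("d0.pkl","rb"));S,T=d["scene"],d["top"]
stand(S,T);collar(S,T)
g=S["img"].astype(int);print(g[155:190,225:268].max(2)[::2,::2])
g=T["img"].astype(int);print(g[155:195,425:462].min(2)[::1,::1])
E
```

```text
scene stand top 2016 [516.8 228.9] [173.6  57.8] 5.0
  top blob 220 uv 428.0 220.1 z 0.1347 [464.4 223.6] [37.6 20.6] 4.5 bright 111.0
  top blob 257 uv 386.7 265.5 z 0.1273 [575.7 234.8] [28.4 27.5] 81.6 bright 130.0
top stand top 1955 [513.1 222.6] [168.1  56.6] 5.0
  top blob 228 uv 223.5 160.2 z 0.1269 [567.3 226.8] [26.6 26.4] 19.6 bright 164.0
  top blob 222 uv 226.5 228.1 z 0.1347 [460.2 218.6] [28.2 17.1] 1.7 bright 150.0
scene collar 287 minEncl [ 558.  -131.1] 25.7 ell [ 557.7 -131.3] [47.6 51. ]
top collar 413 minEncl [ 557.5 -132.3] 24.0 ell [ 557.2 -132.3] [46.  47.4]
[[144 145 146 147 146 141 120  75  50  31  36  30  33  37  35  33  45  59
   26  34  49  94]
 [147 146 148 134  98  66  42  33  36  36  33  37  36  35  47  74  79  78
   58  31  30  60]
 [144 121  92  67  25  44  80  85  39  32  33  40  60  79  78  79  78  78
   78  53  33  25]
 [ 75  44  30  33  80 150 145 140 139  68  98 111 114  99  78  76  77  78
   75  79  43  28]
 [ 34  36  34  33 131 133 143 143 135 152 151 152 152 153 150  80  61  78
   77  76  76  32]
 [ 38  34  35  34 104 136 130 149 147 123 106  
[... 654 characters left out ...]
 67  66  63  60  51  75
   74  79  77  76]
 [ 76  78  79  80  79  76  76  53  61  72  72  72  71  67  68  55  54  33
   61  77  78  74]
 [ 78  80  77  76  77  75  76  46  61  65  65  69  60  67  59  53  58  38
   44  79  77  78]
 [ 80  77  75  76  77  76  67  58  56  58  64  77  59  56  62  61  45  45
   54  79  79  78]
 [ 80  75  78  77  79  73  66  49  65  63  61  73  58  60  60  59  49  40
   59  77  78  79]
 [ 78  79  77  76  79  70  68  47  42  80  63  88  57  53  62  62  53  43
   81  77  77  77]]
[[ 54  62  56 ... 139 165 171]
 [ 65  61  61 ...  94 132 151]
 [ 60  59  60 ...  52  81 100]
 ...
 [ 65  60  66 ...  58  56  56]
 [ 63  57  60 ...  58  66  58]
 [ 58  64  52 ...  53  59  59]]
```

Run:
```python
from m import *
d=pickle.load(open("d0.pkl","rb"));S,T=d["scene"],d["top"]
a=T["img"][158:192,424:464,::-1];a=cv2.resize(a,None,fx=14,fy=14,interpolation=cv2.INTER_LANCZOS4)
a=cv2.normalize(a,None,0,255,cv2.NORM_MINMAX);cv2.imwrite("pics/z1.png",a)
# bright handle-top faces
v,u=np.mgrid[:400,:640]
for nm,z,bs,bt in(("tuner",.135,(418,205,440,228),(217,214,236,242)),("driver",.127,(374,250,400,280),(210,145,240,175))):
  rays=[]
  for n,c,b in(("s",S,bs),("t",T,bt)):
    sub=c["img"][b[1]:b[3],b[0]:b[2]].max(2)
    th,mm=cv2.threshold(sub,0,255,cv2.THRESH_BINARY+cv2.THRESH_OTSU)
    P=cloud(c)[b[1]:b[3],b[0]:b[2]]
    if n=="s": mm[sub<np.percentile(sub[mm>0],40)*.85]=0
    else: mm[P[...,2]<z-.02]=0
    nl,L,st,ce=cv2.connectedComponentsWithStats(mm);i=1+np.argmax(st[1:,4]);k=L==i
    vv,uu=np.nonzero(k);px=np.c_[uu+b[0],vv+b[1]]
    q=plane(c,px,z);r=cv2.minAreaRect((q[:,:2]*1000).astype(np.float32))
    print(nm,n,th,k.sum(),px.mean(0).round(1),"mean",q.mean(0).round(4),[np.round(x,1) for x in r])
    o,dd=ray(c,px.mean(0));rays.append((o,dd[0]/np.linalg.norm(dd)))
  A=sum(np.eye(3)-np.outer(x,x) for _,x in rays);B=sum((np.eye(3)-np.outer(x,x))@o for o,x in rays)
  X=np.linalg.solve(A,B);print("  tri",X.round(4),"res mm",[round(1000*np.linalg.norm((np.eye(3)-np.outer(x,x))@(X-o)),1) for o,x in rays])
```

```text
tuner s 108.0 386 [428.9 213.7] mean [0.4532 0.2166 0.135 ] [array([455.8, 217.5]), array([47.2, 33.2]), np.float64(36.4)]
tuner t 128.0 178 [225.5 228.4] mean [0.4595 0.2201 0.135 ] [array([459.5, 220.1]), array([26.5, 14. ]), np.float64(1.7)]
  tri [0.4586 0.2188 0.1409] res mm [np.float64(0.6), np.float64(0.6)]
driver s 96.0 373 [383.5 260.1] mean [0.5669 0.2221 0.127 ] [array([565.9, 223.1]), array([38.4, 30.5]), np.float64(41.9)]
driver t 124.0 214 [223.1 160.1] mean [0.5693 0.2299 0.127 ] [array([569. , 229.9]), array([25.8, 25.8]), np.float64(31.1)]
  tri [0.569  0.2263 0.133 ] res mm [np.float64(2.2), np.float64(2.2)]
```

View pics/z1.png

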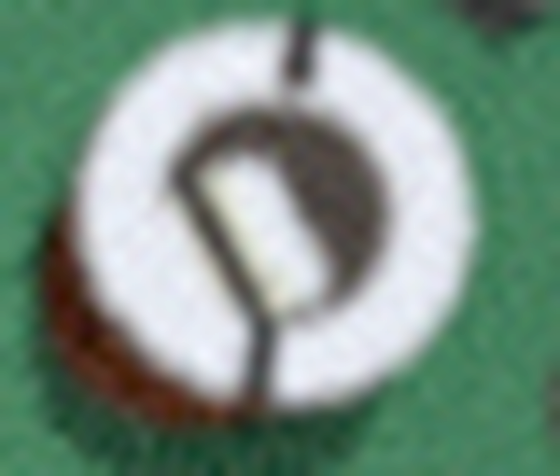

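```bash
cat > go.py <<'E'
from workcell import bot
import numpy as np
from scipy.spatial.transform import Rotation as R
def go(x=None,y=None,z=None,yaw=None):
    s=bot.state();r=R.from_quat(s["orientation"]).as_matrix();p=np.array(s["position"])
    t=np.array([p[i] if a is None else a for i,a in enumerate((x,y,z))])
    yw=np.degrees(np.arctan2(r[1,1],r[0,1]))
    print("t",round(s["t"],2),"p",p.round(4),"tool-y yaw",round(yw,2),"zax",r[:,2].round(4),"gap",round(s["finger_gap"],4),"F",np.round(s["contact_force"],2),"M",np.round(s["torque"],3))
    print(" tool delta",(r.T@(t-p)).round(4), "twist",None if yaw is None else round(-np.radians((yaw-yw+90)%180-90),4),"q",np.round(s["joint_positions"],2))
E
python3 - <<'E'
from go import *
from m import *
go(.46,.2195,.25,93.5)
d=pickle.load(open("d0.pkl","rb"));S,T=d["scene"],d["top"]
f=lambda x,y:(424+(x+.5)/14-.5,158+(y+.5)/14-.5)
rb=plane(T,[f(300,52),f(261,360)],.066);v=rb[0]-rb[1];print("ribs",rb.round(4),np.linalg.norm(v[:2]),rb.mean(0),np.degrees(np.arctan2(v[1],v[0])))
for z in(.049,.043,.040):
    sl=plane(T,[f(180,180),f(262,315)],z);w=sl[0]-sl[1];w/=np.linalg.norm(w)
    c=np.array([.5573,-.132]);off=np.cross(w[:2],c-sl[1][:2])
    print(z,"slot ang",np.degrees(np.arctan2(w[1],w[0])),"centre offset mm",off*1000)
E
```

```text
t 0.1 p [0.1603 0.5518 0.3019] tool-y yaw 73.8 zax [-7.0e-04 -1.4e-03 -1.0e+00] gap 0.088 F [ 0.92 -0.19  0.24] M [0.006 0.001 0.023]
 tool delta [-0.3806 -0.2354  0.0522] twist -0.3439 q [ 1.08  0.18  1.61 -0.    1.35 -0.21]
ribs [[ 0.5767 -0.1362  0.066 ]
 [ 0.5383 -0.1294  0.066 ]] 0.03892677063652824 [ 0.55750573 -0.13276466  0.066     ] -10.059942381431588
0.049 slot ang 27.93179992487652 centre offset mm -2.5044025467045636
0.043 slot ang 27.931799924876334 centre offset mm -0.48380863322578566
0.04 slot ang 27.931799924876458 centre offset mm 0.5264883235136419<stdin>:9: DeprecationWarning: Arrays of 2-dimensional vectors are deprecated. Use arrays of 3-dimensional vectors instead. (deprecated in NumPy 2.0)
```

Call:
servo_tool([
  [-0.0254, -0.0157, 0.0035, 0],
  [-0.0254, -0.0157, 0.0035, 0],
  [-0.0254, -0.0157, 0.0035, 0],
  [-0.0254, -0.0157, 0.0035, 0],
  [-0.0254, -0.0157, 0.0035, 0],
])

```text
t: 0.52
position: [0.2609, 0.4401, 0.2846]
orientation: [0.141, 0.99, -0.0, -0.0]
contact_force: [0.2, 0.9, 0.3]
finger_gap: 0.0881
```

Call:
servo_tool([
  [-0.0254, -0.0157, 0.0035, 0],
  [-0.0254, -0.0157, 0.0035, 0],
  [-0.0254, -0.0157, 0.0035, 0],
  [-0.0254, -0.0157, 0.0035, 0],
  [-0.0254, -0.0157, 0.0035, 0],
])

```text
t: 0.93
position: [0.3611, 0.3292, 0.2673]
orientation: [0.141, 0.99, -0.0, -0.0]
contact_force: [0.2, 0.9, 0.3]
finger_gap: 0.088
```

Call:
servo_tool([
  [-0.0254, -0.0157, 0.0035, 0],
  [-0.0254, -0.0157, 0.0035, 0],
  [-0.0254, -0.0157, 0.0035, 0],
  [-0.0254, -0.0157, 0.0035, 0],
  [-0.0254, -0.0157, 0.0035, 0],
])

```text
t: 1.35
position: [0.4612, 0.2184, 0.2497]
orientation: [0.141, 0.99, -0.0, -0.0]
contact_force: [0.5, 0.7, 0.5]
finger_gap: 0.0883
```

Call:
servo_tool([
  [0, 0, 0, -0.115],
  [0, 0, 0, -0.115],
  [0, 0, 0, -0.114],
  [0, 0, 0, 0],
])

```text
t: 1.68
position: [0.4605, 0.2194, 0.2497]
orientation: [-0.032, 0.999, -0.0, -0.001]
contact_force: [-1.0, -0.4, -0.5]
finger_gap: 0.088
```

Run:
```python
from go import *
from m import *
go(.46,.2195,.25,93.5)
d={n:bot.read_camera(n) for n in("scene","top")};pickle.dump(d,open("d1.pkl","wb"))
for n in d: cv2.imwrite(f"pics/{n}1.png",d[n]["img"][:,:,::-1])
s=bot.state();r=R.from_quat(s["orientation"]).as_matrix();p=np.array(s["position"])
tips=[p+r@np.array([0,y,.064]) for y in(-.044,0,.044)]
print(np.round(tips,4));print(proj(d["scene"],tips).round(1),proj(d["top"],tips).round(1))
```

```text
t 1.68 p [0.4605 0.2194 0.2497] tool-y yaw 93.7 zax [-1.e-03 -2.e-04 -1.e+00] gap 0.088 F [-0.99 -0.43 -0.51] M [ 0.023  0.033 -0.072]
 tool delta [ 0.0005  0.0002 -0.0003] twist 0.0035 q [ 0.21  0.09  1.82 -0.    1.23 -1.42]
[[0.4629 0.1757 0.1859]
 [0.4604 0.2197 0.1859]
 [0.4578 0.2636 0.1859]]
[[408.5 180.6]
 [432.7 194.6]
 [458.5 209.4]] [[246.2 222.6]
 [215.1 224.8]
 [184.2 226.9]]
```

View pics/scene1.png

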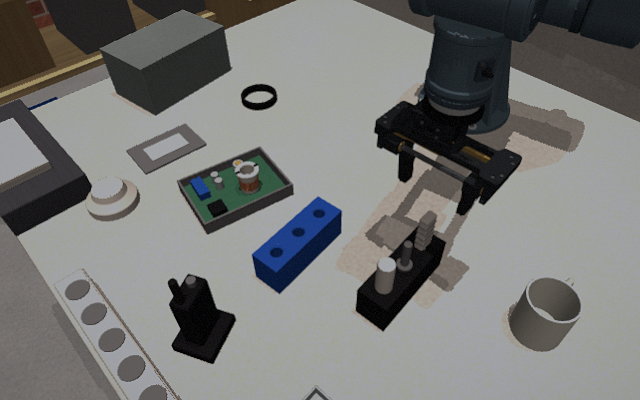

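View pics/top1.png

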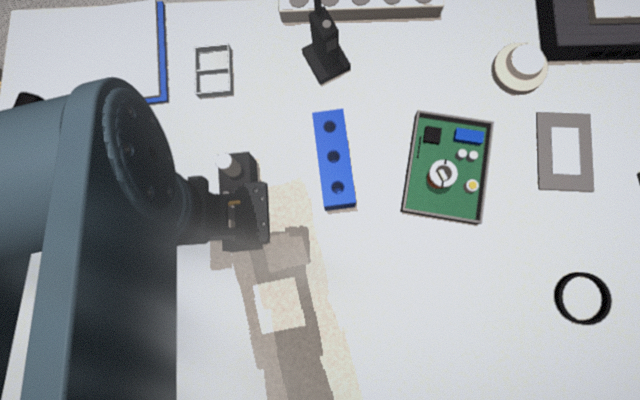

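Run:
```python
from m import *
d=pickle.load(open("d1.pkl","rb"));S,T=d["scene"],d["top"]
im=S["img"][130:250,370:530,::-1].copy();im=cv2.resize(im,None,fx=5,fy=5,interpolation=cv2.INTER_CUBIC)
im=np.clip(im.astype(float)*1.8,0,255).astype(np.uint8)
for u,v in [(408.5,180.6),(432.7,194.6),(458.5,209.4)]: cv2.circle(im,(int((u-370+.5)*5),int((v-130+.5)*5)),3,(0,0,255),1)
cv2.imwrite("pics/z2.png",im)
```

```text
(no output)
```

View pics/z2.png

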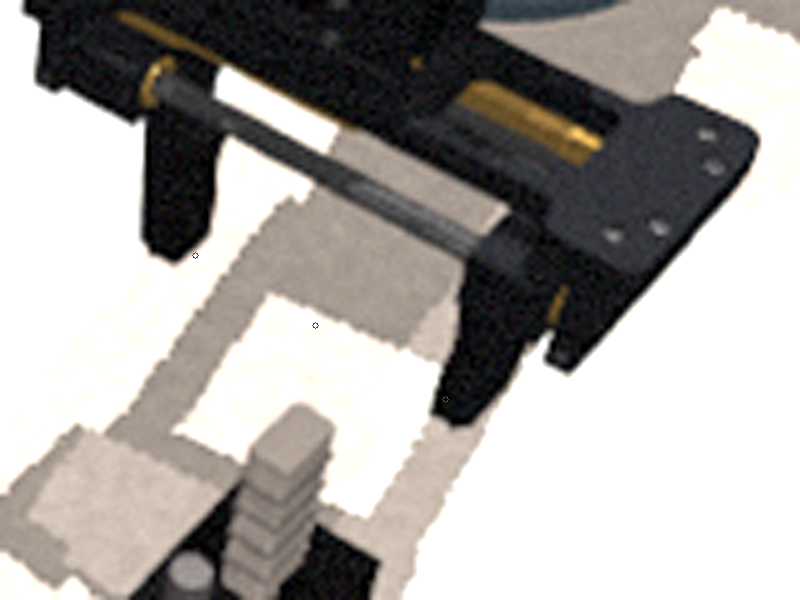

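Run:
```python
from m import *
d=pickle.load(open("d1.pkl","rb"));S,T=d["scene"],d["top"]
f=lambda x,y:(370+(x+.5)/5-.5,130+(y+.5)/5-.5)
q=plane(S,[f(*a) for a in((250,450),(300,405),(332,425),(283,472))],.135);print(q.round(4),q.mean(0).round(4))
e=q[1]-q[0];g=q[2]-q[3];print([np.degrees(np.arctan2(-a[1],-a[0])).round(1) for a in(e,g)],np.linalg.norm(e),np.linalg.norm(g),np.linalg.norm(q[2]-q[1]))
```

```text
[[0.4735 0.2142 0.135 ]
 [0.4473 0.2136 0.135 ]
 [0.4469 0.2258 0.135 ]
 [0.4733 0.2268 0.135 ]] [0.4603 0.2201 0.135 ]
[np.float64(1.3), np.float64(2.3)] 0.0261867745884845 0.026429132996366518 0.01218482594171031
```

Call:
servo_tool([
  [0, 0, 0.033, 0.033],
  [0, 0, 0.033, 0],
  [0, 0, 0.025, 0],
  [0, 0, 0.0087, 0],
  [0, 0, 0, 0],
], fingers=0)

```text
t: 2.2
position: [0.4588, 0.2195, 0.1482]
orientation: [-0.013, 1.0, -0.001, -0.003]
contact_force: [-0.6, 0.1, 1.2]
finger_gap: 0.0569
```

Run:
```python
from go import *
go(.4602,.2198,.150,91.8)
```

```text
t 2.2 p [0.4588 0.2195 0.1482] tool-y yaw 91.51 zax [-0.0051 -0.0011 -1.    ] gap 0.0569 F [-0.55  0.09  1.19] M [ 0.05   0.016 -0.003]
 tool delta [-0.0014  0.0003 -0.0018] twist -0.005 q [ 0.21  0.24  1.89 -0.    1.02 -1.38]
```

Call:
servo_tool([
  [0, 0, 0, 0],
  [0, 0, 0, 0],
  [0, 0, 0, 0],
  [0, 0, 0, 0],
  [0, 0, 0, 0],
], fingers=-1, grip_force=30)

```text
t: 2.62
position: [0.4612, 0.2199, 0.1516]
orientation: [-0.014, 1.0, 0.0, 0.001]
contact_force: [0.2, 0.3, -0.3]
finger_gap: 0.0235
```

Run:
```python
from go import *
go(.4602,.2198,.150,91.8)
```

```text
t 2.62 p [0.4612 0.2199 0.1516] tool-y yaw 91.61 zax [ 2.1e-03  4.0e-04 -1.0e+00] gap 0.0235 F [ 0.17  0.3  -0.32] M [ 0.025  0.014 -0.003]
 tool delta [ 0.001  -0.      0.0016] twist -0.0034 q [ 0.21  0.23  1.88 -0.    1.02 -1.39]
```

Call:
servo_tool([
  [0, 0, 0, 0],
  [0, 0, 0, 0],
  [0, 0, 0, 0],
])

```text
t: 2.87
position: [0.461, 0.2198, 0.1511]
orientation: [-0.014, 1.0, 0.0, 0.0]
contact_force: [-1.4, 1.0, 5.6]
finger_gap: 0.016
```

Run:
```python
from go import *
go(.4602,.2198,.150,91.8)
```

```text
t 2.87 p [0.461  0.2198 0.1511] tool-y yaw 91.61 zax [ 1.e-03  3.e-04 -1.e+00] gap 0.016 F [-1.39  0.97  5.57] M [ 0.043  0.119 -0.025]
 tool delta [ 0.0008 -0.      0.0011] twist -0.0033 q [ 0.21  0.23  1.88  0.    1.02 -1.39]
```

Call:
servo_tool([
  [0, 0, -0.015, 0],
  [0, 0, -0.025, 0],
  [0, 0, -0.03, 0],
  [0, 0, -0.03, 0],
  [0, 0, -0.02, 0],
])

```text
t: 3.28
position: [0.4611, 0.2198, 0.2731]
orientation: [-0.014, 1.0, 0.0, 0.001]
contact_force: [0.8, 1.2, -0.9]
finger_gap: 0.0156
```

Run:
```python
from go import *
from m import *
go(.5573,-.1325,.26,117.9)
d={n:bot.read_camera(n) for n in("scene",)};pickle.dump(d,open("d2.pkl","wb"))
crop(d["scene"],370,130,530,250,5,"pics/z3.png")
```

```text
t 3.28 p [0.4611 0.2198 0.2731] tool-y yaw 91.62 zax [ 2.2e-03  4.0e-04 -1.0e+00] gap 0.0156 F [ 0.81  1.23 -0.94] M [ 0.05  -0.039 -0.03 ]
 tool delta [-0.0862 -0.3549  0.0131] twist -0.4587 q [ 0.21  0.06  1.8  -0.    1.28 -1.39]
```

View pics/z3.png

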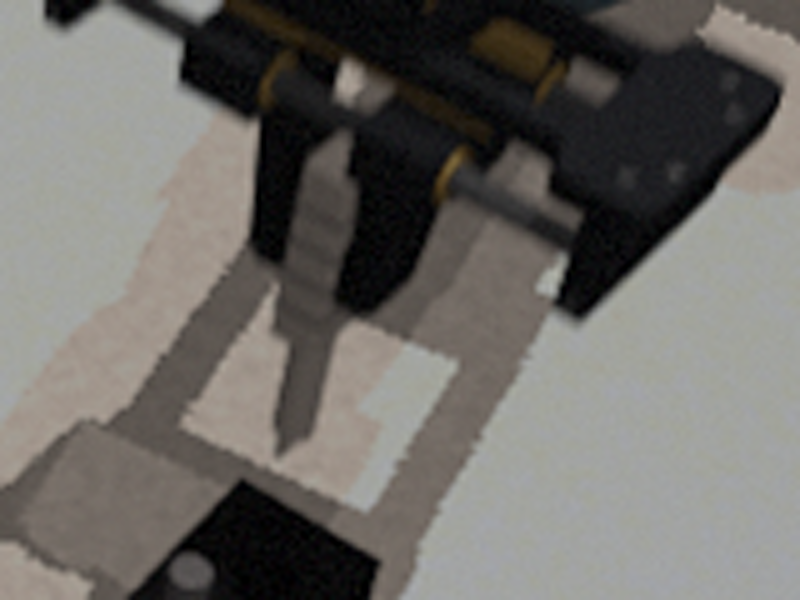

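Call:
servo_tool([
  [-0.006, -0.025, 0, 0],
  [-0.008, -0.033, 0.001, 0],
  [-0.008, -0.033, 0.001, 0],
  [-0.008, -0.033, 0.001, 0],
  [-0.008, -0.033, 0.001, 0],
])

```text
t: 3.75
position: [0.5027, 0.0625, 0.2656]
orientation: [-0.014, 1.0, 0.0, -0.0]
contact_force: [0.4, 0.0, -1.2]
finger_gap: 0.0159
```

Call:
servo_tool([
  [-0.008, -0.033, 0.001, 0],
  [-0.008, -0.033, 0.001, 0],
  [-0.008, -0.033, 0.001, 0],
  [-0.008, -0.033, 0.001, 0],
  [-0.008, -0.033, 0.001, 0],
])

```text
t: 4.17
position: [0.5474, -0.1016, 0.2604]
orientation: [-0.014, 1.0, 0.0, -0.001]
contact_force: [0.7, -0.0, -0.1]
finger_gap: 0.0156
```

Call:
servo_tool([
  [-0.008, -0.033, 0.001, -0.115],
  [0, 0, 0, -0.115],
  [0, 0, 0, -0.115],
  [0, 0, 0, -0.114],
  [0, 0, 0, 0],
])

```text
t: 4.58
position: [0.5561, -0.133, 0.2593]
orientation: [-0.243, 0.97, 0.001, -0.001]
contact_force: [-0.1, -1.2, -1.0]
finger_gap: 0.0158
```

Run:
```python
from go import *
from m import *
go(.5573,-.1325,.26,117.9)
d={n:bot.read_camera(n) for n in("scene","top")};pickle.dump(d,open("d3.pkl","wb"))
a=cv2.resize(d["scene"]["img"][100:220,190:310,::-1],None,fx=4,fy=4,interpolation=cv2.INTER_CUBIC)
b=cv2.resize(d["top"]["img"][110:230,390:470,::-1],None,fx=4,fy=4,interpolation=cv2.INTER_CUBIC)
cv2.imwrite("pics/z4.png",np.hstack([a,b]))
```

```text
t 4.58 p [ 0.5561 -0.133   0.2593] tool-y yaw 118.1 zax [-1.6e-03  8.0e-04 -1.0e+00] gap 0.0158 F [-0.06 -1.19 -0.98] M [ 0.073  0.045 -0.011]
 tool delta [-0.0013 -0.0001 -0.0007] twist 0.0035 q [-0.44  0.22  1.66 -0.    1.27 -2.5 ]
```

View pics/z4.png

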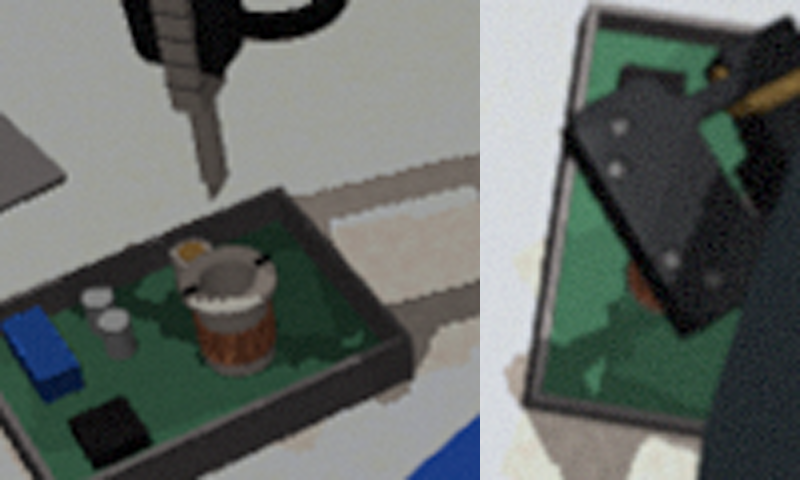

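Run:
```python
from m import *
from go import *
d=pickle.load(open("d3.pkl","rb"));S=d["scene"]
s=bot.state();r=R.from_quat(s["orientation"]).as_matrix();p=np.array(s["position"])
for x in(-.0065,0,.0065): 
  X=p+r@[x,0,.142];print(X.round(4),proj(S,X).round(1))
print(plane(S,[[242.6,148.4]],.1173))
a=cv2.resize(S["img"][110:190,205:275,::-1],None,fx=7,fy=7,interpolation=cv2.INTER_CUBIC);a=cv2.convertScaleAbs(a,alpha=1.6)
for x,c in((-.0065,(0,0,255)),(0,(0,255,0)),(.0065,(255,0,0))):
  u,v=proj(S,p+r@[x,0,.142])[0];cv2.circle(a,(int((u-205+.5)*7),int((v-110+.5)*7)),3,c,1)
th=np.linspace(0,6.28,60)
for rad in(.014,.024):
  q=proj(S,np.c_[.5573+rad*np.cos(th),-.1325+rad*np.sin(th),0*th+.064])
  for u,v in q: cv2.circle(a,(int((u-205+.5)*7),int((v-110+.5)*7)),1,(0,255,255),-1)
cv2.imwrite("pics/z5.png",a)
```

```text
[ 0.5618 -0.1295  0.1177] [[242.1 150.8]]
[ 0.5561 -0.1325  0.1177] [[243.6 148.6]]
[ 0.5503 -0.1355  0.1177] [[245.  146.5]]
[[ 0.55672874 -0.13475556  0.1173    ]]
```

View pics/z5.png

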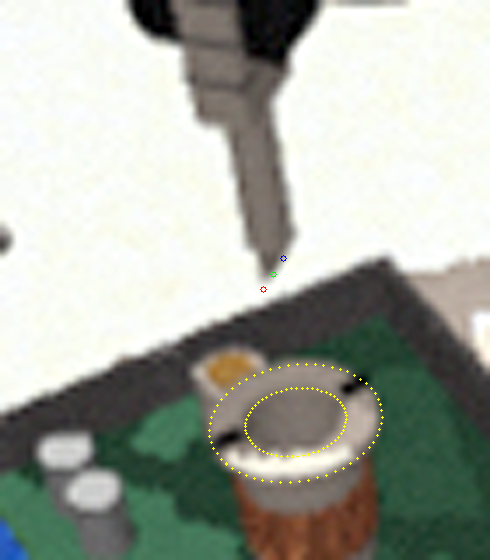

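Call:
servo_tool([
  [-0.002, 0, 0.015, 0.0035],
  [0, 0, 0.02, 0],
  [0, 0, 0.013, 0],
  [0, 0, 0, 0],
  [0, 0, 0, 0],
])

```text
t: 5.1
position: [0.5579, -0.1313, 0.2118]
orientation: [-0.239, 0.971, 0.001, -0.001]
contact_force: [0.4, 0.0, -0.8]
finger_gap: 0.016
```

Run:
```python
from go import *
from m import *
go(.5573,-.1325,.200,117.9)
d={n:bot.read_camera(n) for n in("scene",)};S=d["scene"]
s=bot.state();r=R.from_quat(s["orientation"]).as_matrix();p=np.array(s["position"])
a=cv2.resize(S["img"][130:210,205:285,::-1],None,fx=7,fy=7,interpolation=cv2.INTER_CUBIC);a=cv2.convertScaleAbs(a,alpha=1.6)
for x,c in((-.0055,(0,0,255)),(0.001,(0,255,0)),(.0075,(255,0,0))):
  u,v=proj(S,p+r@[x,0,.142])[0];cv2.circle(a,(int((u-205+.5)*7),int((v-130+.5)*7)),3,c,1)
cv2.imwrite("pics/z6.png",a)
```

```text
t 5.1 p [ 0.5579 -0.1313  0.2118] tool-y yaw 117.61 zax [-1.8e-03  8.0e-04 -1.0e+00] gap 0.016 F [ 0.44  0.04 -0.76] M [ 0.019  0.032 -0.006]
 tool delta [ 0.001  -0.0008  0.0118] twist -0.005 q [-0.44  0.27  1.69 -0.    1.18 -2.49]
```

View pics/z6.png

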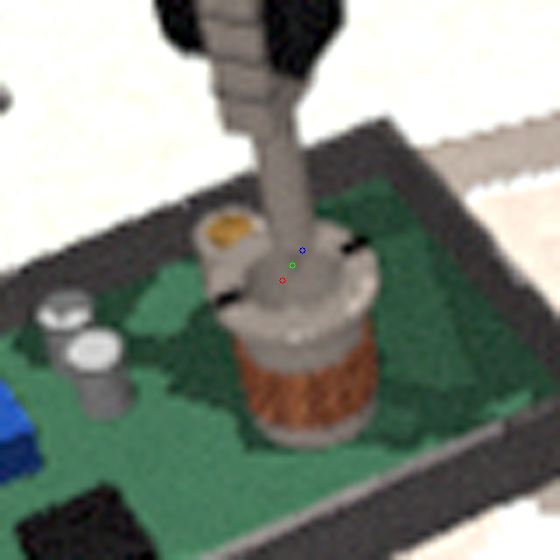

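Call:
servo_tool([
  [0, -0.0008, 0.004, -0.005],
  [0, 0, 0.004, 0],
  [0, 0, 0.002, 0],
  [0, 0, 0, 0],
  [0, 0, 0, 0],
])

```text
t: 5.57
position: [0.5587, -0.1325, 0.2026]
orientation: [-0.242, 0.97, 0.0, -0.0]
contact_force: [0.5, -1.5, -0.2]
finger_gap: 0.0157
```

Run:
```python
from go import *
go(.5573,-.1325,.200,117.9)
```

```text
t 5.57 p [ 0.5587 -0.1325  0.2026] tool-y yaw 117.99 zax [-0.  0. -1.] gap 0.0157 F [ 0.46 -1.48 -0.16] M [0.052 0.064 0.031]
 tool delta [0.0012 0.0006 0.0026] twist 0.0015 q [-0.44  0.29  1.69  0.    1.16 -2.5 ]
```

Call:
servo_tool([
  [0, 0, 0.001, 0],
  [0, 0, 0.001, 0],
  [0, 0, 0, 0],
])

```text
t: 5.82
position: [0.5586, -0.1325, 0.2004]
orientation: [-0.242, 0.97, 0.0, -0.0]
contact_force: [0.3, -0.5, -0.9]
finger_gap: 0.0161
```

Call:
servo_tool([
  [0, 0, 0.001, 0],
  [0, 0, 0.001, 0],
  [0, 0, 0, 0],
])

```text
t: 6.07
position: [0.5586, -0.1324, 0.1983]
orientation: [-0.242, 0.97, 0.0, -0.0]
contact_force: [-1.3, 0.2, -0.2]
finger_gap: 0.0159
```

Call:
servo_tool([
  [0, 0.0004, 0.001, 0],
  [0, 0, 0.001, 0],
  [0, 0, 0, 0],
])

```text
t: 6.32
position: [0.5584, -0.1321, 0.1962]
orientation: [-0.242, 0.97, 0.0, -0.0]
contact_force: [-0.3, -0.8, -0.5]
finger_gap: 0.0159
```

Call:
servo_tool([
  [0, 0, 0.001, 0],
  [0, 0, 0.001, 0],
  [0, 0, 0, 0],
])

```text
t: 6.57
position: [0.5584, -0.1321, 0.1943]
orientation: [-0.242, 0.97, 0.0, -0.0]
contact_force: [-0.9, 0.6, -1.0]
finger_gap: 0.0159
```

Call:
servo_tool([
  [0, 0, 0.001, 0],
  [0, 0, 0.001, 0],
  [0, 0, 0, 0],
])

```text
t: 6.82
position: [0.5584, -0.1321, 0.1923]
orientation: [-0.242, 0.97, 0.0, -0.0]
contact_force: [-0.2, 0.6, -0.9]
finger_gap: 0.0159
```

Call:
servo_tool([
  [0, 0, 0.001, 0],
  [0, 0, 0.001, 0],
  [0, 0, 0, 0],
])

```text
t: 7.07
position: [0.5584, -0.1321, 0.1902]
orientation: [-0.242, 0.97, 0.0, -0.0]
contact_force: [-0.5, 0.7, -0.8]
finger_gap: 0.016
```

Tip is now at about 0.048 with no contact. I'll keep stepping down.

Call:
servo_tool([
  [0, 0, 0.001, 0],
  [0, 0, 0.001, 0],
  [0, 0, 0, 0],
])

```text
t: 7.32
position: [0.5584, -0.1321, 0.1883]
orientation: [-0.242, 0.97, 0.0, -0.0]
contact_force: [0.1, -0.0, 0.5]
finger_gap: 0.0158
```

Call:
servo_tool([
  [0, 0, 0.001, 0],
  [0, 0, 0.001, 0],
  [0, 0, 0, 0],
])

```text
t: 7.57
position: [0.5584, -0.1321, 0.1863]
orientation: [-0.242, 0.97, 0.0, -0.0]
contact_force: [0.2, 0.2, -0.6]
finger_gap: 0.0159
```

Call:
servo_tool([
  [0, 0, 0.001, 0],
  [0, 0, 0, 0],
])

```text
t: 7.73
position: [0.5584, -0.1321, 0.1853]
orientation: [-0.242, 0.97, 0.0, -0.0]
contact_force: [0.0, 0.3, -1.3]
finger_gap: 0.0157
```

Call:
servo_tool([
  [0, 0, 0.001, 0],
  [0, 0, 0, 0],
])

```text
t: 7.9
position: [0.5585, -0.1321, 0.1843]
orientation: [-0.242, 0.97, 0.0, -0.0]
contact_force: [-0.1, -0.6, -0.7]
finger_gap: 0.0157
```

Call:
servo_tool([
  [0, 0, 0.001, 0],
  [0, 0, 0, 0],
])

```text
t: 8.07
position: [0.5585, -0.1321, 0.1834]
orientation: [-0.242, 0.97, 0.0, -0.0]
contact_force: [-0.4, 0.4, -1.0]
finger_gap: 0.0156
```

Call:
servo_tool([
  [0, 0, 0.001, 0],
  [0, 0, 0, 0],
])

```text
t: 8.23
position: [0.5584, -0.1321, 0.1823]
orientation: [-0.242, 0.97, 0.0, -0.0]
contact_force: [-0.1, 0.2, -1.2]
finger_gap: 0.0161
```

Call:
servo_tool([
  [0, 0, 0.001, 0],
  [0, 0, 0, 0],
])

```text
t: 8.4
position: [0.5584, -0.1321, 0.1813]
orientation: [-0.242, 0.97, 0.0, -0.0]
contact_force: [-0.0, -0.2, -0.9]
finger_gap: 0.0156
```

Call:
servo_tool([
  [0, 0, 0.001, 0],
  [0, 0, 0, 0],
])

```text
t: 8.57
position: [0.5585, -0.1321, 0.1804]
orientation: [-0.242, 0.97, 0.0, -0.0]
contact_force: [-0.5, 0.7, -1.6]
finger_gap: 0.0161
```

Call:
servo_tool([
  [0, 0, 0.001, 0],
  [0, 0, 0, 0],
])

```text
t: 8.73
position: [0.5585, -0.1321, 0.1794]
orientation: [-0.242, 0.97, 0.0, -0.0]
contact_force: [0.2, 0.1, -0.7]
finger_gap: 0.0154
```

Call:
servo_tool([
  [0, 0, 0.001, 0],
  [0, 0, 0, 0],
])

```text
t: 8.9
position: [0.5584, -0.1321, 0.1783]
orientation: [-0.242, 0.97, 0.0, -0.0]
contact_force: [-1.0, 0.3, 0.2]
finger_gap: 0.0159
```

Call:
servo_tool([
  [0, 0, 0.001, 0],
  [0, 0, 0, 0],
])

```text
t: 9.07
position: [0.5584, -0.1321, 0.1773]
orientation: [-0.242, 0.97, 0.0, -0.0]
contact_force: [-0.8, -0.2, -0.9]
finger_gap: 0.016
```

Run:
```python
from go import *
go(.5573,-.1325,.200,117.9)
```

```text
t 9.07 p [ 0.5584 -0.1321  0.1773] tool-y yaw 118.0 zax [-2.e-04  1.e-04 -1.e+00] gap 0.016 F [-0.76 -0.17 -0.86] M [ 0.065  0.022 -0.003]
 tool delta [ 0.0012  0.0002 -0.0227] twist 0.0018 q [-0.44  0.32  1.71 -0.    1.11 -2.5 ]
```

Call:
servo_tool([
  [0, 0, 0.001, 0],
  [0, 0, 0, 0],
])

```text
t: 9.23
position: [0.5586, -0.1322, 0.1766]
orientation: [-0.242, 0.97, -0.0, 0.0]
contact_force: [-0.1, -0.2, 2.0]
finger_gap: 0.0161
```

Call:
servo_tool([
  [0, 0, 0.001, 0],
  [0, 0, 0, 0],
])

```text
t: 9.4
position: [0.5587, -0.1322, 0.1759]
orientation: [-0.242, 0.97, -0.0, 0.0]
contact_force: [-1.3, 1.2, 3.8]
finger_gap: 0.0159
```

Call:
servo_tool([
  [0, 0, 0.0008, 0],
  [0, 0, 0, 0],
  [0, 0, 0, 0],
])

```text
t: 9.65
position: [0.5587, -0.1322, 0.1755]
orientation: [-0.242, 0.97, -0.0, 0.0]
contact_force: [-1.8, 1.0, 6.3]
finger_gap: 0.0161
```

Call:
servo_tool([
  [0, 0, 0, 0.05],
  [0, 0, 0, 0.05],
  [0, 0, 0, 0.05],
  [0, 0, 0, 0.05],
  [0, 0, 0, 0],
])

```text
t: 10.07
position: [0.5592, -0.1324, 0.1757]
orientation: [-0.143, 0.99, -0.001, 0.001]
contact_force: [-0.7, 0.1, 5.8]
finger_gap: 0.0158
```

Run:
```python
from go import *
go(.5573,-.1325,.200,80)
```

```text
t 10.07 p [ 0.5592 -0.1324  0.1757] tool-y yaw 106.39 zax [ 1.9e-03 -7.0e-04 -1.0e+00] gap 0.0158 F [-0.69  0.15  5.79] M [ 0.218  0.151 -0.   ]
 tool delta [ 0.0018  0.0004 -0.0243] twist 0.4606 q [-0.44  0.32  1.71  0.    1.11 -2.3 ]
```

Call:
servo_tool([
  [0.0008, 0.0002, 0, 0.06],
  [0.0008, 0.0002, 0, 0.06],
  [0, 0, 0, 0.06],
  [0, 0, 0, 0.06],
  [0, 0, 0, 0],
])

```text
t: 10.48
position: [0.5584, -0.1326, 0.176]
orientation: [-0.023, 1.0, -0.001, 0.002]
contact_force: [2.9, 0.1, 4.1]
finger_gap: 0.0156
```

Run:
```python
from go import *
go(.5573,-.1325,.200,73)
```

```text
t 10.48 p [ 0.5584 -0.1326  0.176 ] tool-y yaw 92.67 zax [ 0.0043 -0.0014 -1.    ] gap 0.0156 F [2.94 0.13 4.14] M [ 0.115 -0.801  0.026]
 tool delta [ 0.001   0.0001 -0.024 ] twist 0.3432 q [-0.44  0.32  1.71  0.    1.1  -2.06]
```

Call:
servo_tool([
  [-0.0004, 0, 0.0004, 0],
  [0, 0, 0, 0],
  [0, 0, 0, 0],
])

```text
t: 10.73
position: [0.5585, -0.1326, 0.1755]
orientation: [-0.025, 1.0, -0.001, 0.002]
contact_force: [2.6, 0.2, 7.6]
finger_gap: 0.0153
```

Run:
```python
from go import *
go(.5573,-.1325,.200,73)
```

```text
t 10.73 p [ 0.5585 -0.1326  0.1755] tool-y yaw 92.91 zax [ 0.0035 -0.0013 -1.    ] gap 0.0153 F [2.6  0.2  7.61] M [ 0.085 -0.657  0.086]
 tool delta [ 0.0011  0.0001 -0.0245] twist 0.3475 q [-0.44  0.32  1.71  0.    1.1  -2.06]
```

Call:
servo_tool([
  [0, 0, 0, 0.06],
  [0, 0, 0, 0.06],
  [0, 0, 0, 0.06],
  [0, 0, 0, 0.06],
  [0, 0, 0, 0],
])

```text
t: 11.15
position: [0.5585, -0.1327, 0.1756]
orientation: [0.096, 0.995, -0.001, 0.002]
contact_force: [3.4, -0.2, 6.9]
finger_gap: 0.0155
```

Run:
```python
from go import *
go(.5573,-.1325,.200,73)
```

```text
t 11.15 p [ 0.5585 -0.1327  0.1756] tool-y yaw 78.98 zax [ 0.0035 -0.0017 -1.    ] gap 0.0155 F [ 3.4  -0.19  6.91] M [-0.07  -0.666 -0.007]
 tool delta [ 0.0012 -0.     -0.0245] twist 0.1044 q [-0.44  0.32  1.71 -0.    1.1  -1.82]
```

Call:
servo_tool([
  [0, 0, 0, 0.045],
  [0, 0, 0, 0.045],
  [0, 0, 0, 0],
  [0, 0, 0, 0],
])

```text
t: 11.48
position: [0.5585, -0.1328, 0.1756]
orientation: [0.139, 0.99, -0.001, 0.002]
contact_force: [2.5, -0.6, 5.8]
finger_gap: 0.0162
```

Run:
```python
from go import *
go(.5573,-.1325,.200,73)
```

```text
t 11.48 p [ 0.5585 -0.1328  0.1756] tool-y yaw 73.99 zax [ 0.0035 -0.0018 -1.    ] gap 0.0162 F [ 2.45 -0.62  5.77] M [-0.124 -0.651  0.011]
 tool delta [ 0.0012 -0.0001 -0.0244] twist 0.0173 q [-0.44  0.32  1.71 -0.    1.1  -1.73]
```

Call:
servo_tool([
  [0, 0, -0.004, 0],
  [0, 0, -0.006, 0],
  [0, 0, -0.02, 0],
  [0, 0, -0.03, 0],
  [0, 0, -0.03, 0],
])

```text
t: 11.9
position: [0.5557, -0.1314, 0.2635]
orientation: [0.14, 0.99, 0.001, -0.003]
contact_force: [0.3, 0.4, 0.2]
finger_gap: 0.0158
```

Run:
```python
from go import *
go(.461,.2198,.273,91.6)
```

```text
t 11.9 p [ 0.5557 -0.1314  0.2635] tool-y yaw 73.94 zax [-0.0053  0.0024 -1.    ] gap 0.0158 F [0.25 0.35 0.17] M [-0.019 -0.068 -0.013]
 tool delta [ 0.1881  0.3113 -0.0081] twist -0.3081 q [-0.44  0.21  1.65 -0.    1.28 -1.73]
```

Call:
servo_tool([
  [0.0171, 0.0283, -0.001, 0],
  [0.0171, 0.0283, -0.001, 0],
  [0.0171, 0.0283, -0.001, 0],
  [0.0171, 0.0283, -0.001, 0],
  [0.0171, 0.0283, -0.001, 0],
])

```text
t: 12.32
position: [0.5128, 0.029, 0.2687]
orientation: [0.14, 0.99, 0.0, -0.001]
contact_force: [0.2, -0.0, -0.4]
finger_gap: 0.016
```

Call:
servo_tool([
  [0.0171, 0.0283, -0.001, 0],
  [0.0171, 0.0283, -0.001, 0],
  [0, 0, 0, 0],
])

```text
t: 12.57
position: [0.4945, 0.096, 0.2708]
orientation: [0.138, 0.99, 0.001, -0.002]
contact_force: [-0.4, 0.2, -0.5]
finger_gap: 0.0161
```

Run:
```python
from go import *
from m import *
go(.461,.2198,.273,91.6)
d={n:bot.read_camera(n) for n in("scene","top")};pickle.dump(d,open("d5.pkl","wb"));T=d["top"]
a=T["img"][158:192,424:464,::-1];a=cv2.resize(a,None,fx=14,fy=14,interpolation=cv2.INTER_LANCZOS4)
a=cv2.normalize(a,None,0,255,cv2.NORM_MINMAX);cv2.imwrite("pics/z7.png",a)
```

```text
t 12.57 p [0.4945 0.096  0.2708] tool-y yaw 74.19 zax [-0.0035  0.0022 -1.    ] gap 0.0161 F [-0.41  0.19 -0.46] M [ 0.057  0.024 -0.047]
 tool delta [ 0.066   0.11   -0.0018] twist -0.3039 q [-0.05  0.05  1.81  0.    1.28 -1.34]
```

View pics/z7.png

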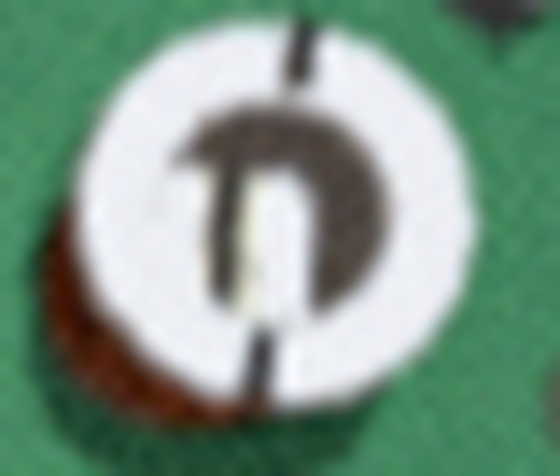

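```bash
cat > slot.py <<'E'
from m import *
def slotang(T,rows,c0,c1,show=True):
    g=T["img"].astype(float).mean(2);pts=[]
    for v in rows:
        seg=g[v,c0:c1+1]; w=np.clip(seg.max()*.85-seg,0,None)
        # dark strip
        k=int(np.argmin(seg));lo,hi=max(k-2,0),min(k+3,len(seg)); ww=np.clip(210-seg[lo:hi],0,None)
        pts.append((c0+(np.arange(lo,hi)*ww).sum()/ww.sum(),v))
        if show: print(v,seg.round(),round(pts[-1][0],2))
    q=plane(T,pts,.0405)
    f=np.polyfit(q[:,0],q[:,1],1);res=q[:,1]-np.polyval(f,q[:,0])
    print("slot deg",np.degrees(np.arctan(f[0])).round(2),"rms mm",(res.std()*1000).round(2))
def ribang(T):
    g=T["img"].astype(float).mean(2);o=[]
    for c0,c1,r0,r1 in((442,449,159,163),(439,445,182,186)):
        seg=g[r0:r1+1,c0:c1+1];w=np.clip(150-seg,0,None);vv,uu=np.mgrid[r0:r1+1,c0:c1+1]
        o.append(((uu*w).sum()/w.sum(),(vv*w).sum()/w.sum()))
    q=plane(T,o,.067);v=q[0]-q[1];print("rib",np.round(o,2),np.linalg.norm(v)*1000,"deg",np.degrees(np.arctan2(v[1],v[0])).round(2),"centre",q.mean(0).round(4))
    S=o
E
python3 - <<'E'
from slot import *
T=pickle.load(open("d5.pkl","rb"))["top"];T0=pickle.load(open("d0.pkl","rb"))["top"]
ribang(T);ribang(T0)
slotang(T,range(171,180),437,443)
E
```

```text
rib [[445.7  160.39]
 [441.72 184.58]] 43.00799375271664 deg -12.11 centre [ 0.5569 -0.1327  0.067 ]
rib [[445.58 160.42]
 [441.79 184.48]] 42.701134258479115 deg -11.71 centre [ 0.5569 -0.1327  0.067 ]
171 [239. 222. 131.  82. 151. 218. 231.] 439.92
172 [240. 221. 122.  89. 168. 237. 241.] 439.82
173 [237. 202. 109.  91. 178. 236. 239.] 439.68
174 [233. 191. 103. 107. 188. 237. 240.] 439.51
175 [234. 189. 104. 107. 189. 234. 239.] 439.5
176 [236. 202. 104. 103. 180. 226. 238.] 439.63
177 [238. 209. 103. 106. 183. 215. 240.] 439.66
178 [239. 212. 114. 121. 195. 227. 236.] 439.59
179 [236. 227. 165. 157. 212. 231. 239.] 439.54
slot deg -4.99 rms mm 0.17
```

```bash
cat > slot2.py <<'E'
from m import *
def cross(g,v,c0,c1,lev):
    s=g[v,c0:c1+1];k=int(np.argmin(s));L=Rr=None
    for i in range(k,0,-1):
        if s[i-1]>=lev: L=c0+i-(lev-s[i])/(s[i-1]-s[i]);break
    for i in range(k,len(s)-1):
        if s[i+1]>=lev: Rr=c0+i+(lev-s[i])/(s[i+1]-s[i]);break
    return L,Rr
def ang(T,rows,c,z,lev,nm,half=4,show=False):
    g=T["img"].astype(float).mean(2);A=[];B=[]
    for v in rows:
        cc=c(v);l,r=cross(g,v,int(cc)-half,int(cc)+half,lev)
        if show: print(v,g[v,int(cc)-half:int(cc)+half+1].round(),l,r)
        if l: A.append((l,v))
        if r: B.append((r,v))
    out=[]
    for n,P in(("L",A),("R",B),("M",[((a[0]+b[0])/2,a[1]) for a,b in zip(A,B)] if len(A)==len(B) else A)):
        q=plane(T,P,z);f=np.polyfit(q[:,0],q[:,1],1);out.append((n,round(float(np.degrees(np.arctan(f[0]))),1),round(1000*(q[:,1]-np.polyval(f,q[:,0])).std(),2)))
    print(nm,out)
    return A,B
E
python3 - <<'E'
from slot2 import *
T=pickle.load(open("d5.pkl","rb"))["top"]
for lev in(150,170,190): ang(T,range(173,179),lambda v:440,.0405,lev,"slot")
A=ang(T,range(160,164),lambda v:445.5,.067,170,"rib1",3,True);B=ang(T,range(183,187),lambda v:442,.067,170,"rib2",3,True)
pa=[np.mean([((a[0]+b[0])/2,a[1]) for a,b in zip(*X)],axis=0) for X in(A,B)]
q=plane(T,pa,.067);v=q[0]-q[1];print(np.round(pa,2),np.degrees(np.arctan2(v[1],v[0])),np.linalg.norm(v))
E
```

```text
slot [('L', -1.9, np.float64(0.09)), ('R', -5.0, np.float64(0.11)), ('M', -3.4, np.float64(0.08))]
slot [('L', -1.6, np.float64(0.1)), ('R', -4.6, np.float64(0.11)), ('M', -3.1, np.float64(0.09))]
slot [('L', -1.3, np.float64(0.12)), ('R', -4.1, np.float64(0.19)), ('M', -2.7, np.float64(0.13))]
160 [222. 211. 170.  89. 120. 183. 178.] 444.0 446.7894736842105
161 [240. 229. 161.  86. 157. 235. 229.] 443.8712871287129 446.1666666666667
162 [242. 227. 138.  84. 167. 238. 240.] 443.64044943820227 446.0422535211268
163 [241. 221. 139. 104. 179. 236. 242.] 443.62348178137654 445.88444444444445
rib1 [('L', -10.6, np.float64(0.08)), ('R', -18.3, np.float64(0.22)), ('M', -14.5, np.float64(0.12))]
183 [241. 236. 181.  87. 148. 237. 242.] 441.1201413427562 443.2481203007519
184 [241. 233. 157.  92. 156. 240. 240.] 440.8333333333333 443.1666666666667
185 [211. 200. 126.  89. 167. 238. 240.] 440.4054054054054 443.04245283018867
186 [142. 135.  95.  82. 140. 189. 191.] None 443.6054421768707
rib2 [('L', -21.9, np.float64(0.06)), ('R', 2.2, np.float64(0.3)), ('M', -21.9, np.float64(0.06))]
[[445.   161.5 ]
 [441.97 184.  ]] -10.499528370155254 0.039784520900322605
```

Run:
```python
from go import *
go(.558,-.1326,.262,87)
```

```text
t 12.67 p [0.4962 0.0924 0.2709] tool-y yaw 74.09 zax [-1.8e-03 -3.0e-04 -1.0e+00] gap 0.0158 F [-0.13 -0.74 -1.11] M [-0.028  0.009 -0.041]
 tool delta [-0.1211 -0.1995  0.0089] twist -0.2253 q [-0.05  0.06  1.81 -0.    1.28 -1.34]
```

Call:
servo_tool([
  [-0.0173, -0.0285, 0.001, 0],
  [-0.0173, -0.0285, 0.001, 0],
  [-0.0173, -0.0285, 0.001, 0],
  [-0.0173, -0.0285, 0.001, 0],
  [-0.0173, -0.0285, 0.001, 0],
])

```text
t: 13.08
position: [0.5406, -0.0725, 0.2659]
orientation: [0.141, 0.99, -0.0, -0.001]
contact_force: [1.1, 0.5, -0.5]
finger_gap: 0.0161
```

Call:
servo_tool([
  [-0.0173, -0.0285, 0.002, 0],
  [-0.0173, -0.0285, 0.002, -0.112],
  [0, 0, 0, -0.113],
  [0, 0, 0, 0],
])

```text
t: 13.42
position: [0.5577, -0.1373, 0.2614]
orientation: [0.028, 1.0, 0.0, -0.001]
contact_force: [-0.0, 0.7, -0.9]
finger_gap: 0.0155
```

Run:
```python
from go import *
go(.558,-.1326,.200,87)
```

```text
t 13.42 p [ 0.5577 -0.1373  0.2614] tool-y yaw 86.75 zax [-2.e-03  4.e-04 -1.e+00] gap 0.0155 F [-0.04  0.69 -0.93] M [0.005 0.022 0.019]
 tool delta [-0.0002  0.0047  0.0614] twist -0.0043 q [-0.45  0.22  1.65 -0.    1.28 -1.96]
```

Call:
servo_tool([
  [0, 0.003, 0.015, -0.004],
  [0, 0, 0.02, 0],
  [0, 0, 0.012, 0],
  [0, 0, 0, 0],
  [0, 0, 0, 0],
])

```text
t: 13.83
position: [0.5577, -0.1306, 0.2146]
orientation: [0.027, 1.0, 0.0, -0.001]
contact_force: [0.3, -0.7, -0.0]
finger_gap: 0.0159
```

Run:
```python
from go import *
go(.558,-.1326,.200,87)
```

```text
t 13.83 p [ 0.5577 -0.1306  0.2146] tool-y yaw 86.93 zax [-0.0022  0.001  -1.    ] gap 0.0159 F [ 0.27 -0.71 -0.03] M [ 0.043 -0.004  0.02 ]
 tool delta [-0.0004 -0.002   0.0146] twist -0.0012 q [-0.44  0.27  1.69 -0.    1.19 -1.95]
```

Call:
servo_tool([
  [-0.0004, -0.002, 0.004, 0],
  [0, 0, 0.004, 0],
  [0, 0, 0.004, 0],
  [0, 0, 0, 0],
  [0, 0, 0, 0],
])

```text
t: 14.25
position: [0.5586, -0.1328, 0.2032]
orientation: [0.026, 1.0, 0.0, -0.0]
contact_force: [0.2, 0.6, -1.0]
finger_gap: 0.0158
```

Run:
```python
from go import *
go(.558,-.1326,.180,87)
```

```text
t 14.25 p [ 0.5586 -0.1328  0.2032] tool-y yaw 87.0 zax [-3.e-04  1.e-04 -1.e+00] gap 0.0158 F [ 0.16  0.6  -0.96] M [ 0.009 -0.011  0.026]
 tool delta [0.0006 0.0002 0.0232] twist -0.0 q [-0.44  0.29  1.69  0.    1.16 -1.96]
```

Call:
servo_tool([
  [0.0004, 0.0002, 0.004, 0],
  [0, 0, 0.004, 0],
  [0, 0, 0.004, 0],
  [0, 0, 0.003, 0],
  [0, 0, 0.001, 0],
])

```text
t: 14.67
position: [0.5579, -0.1325, 0.1865]
orientation: [0.026, 1.0, 0.0, -0.001]
contact_force: [0.3, 0.0, 0.1]
finger_gap: 0.0158
```

Call:
servo_tool([
  [0, 0, 0.001, 0],
  [0, 0, 0.001, 0],
  [0, 0, 0, 0],
])

```text
t: 14.92
position: [0.5583, -0.1327, 0.1852]
orientation: [0.026, 1.0, 0.0, -0.0]
contact_force: [0.6, -0.5, -0.2]
finger_gap: 0.0157
```

Call:
servo_tool([
  [0, 0, 0.001, 0],
  [0, 0, 0.001, 0],
  [0, 0, 0, 0],
])

```text
t: 15.17
position: [0.5582, -0.1326, 0.1832]
orientation: [0.026, 1.0, 0.0, -0.0]
contact_force: [-0.3, 0.6, -0.4]
finger_gap: 0.0159
```

Call:
servo_tool([
  [0, 0, 0.001, 0],
  [0, 0, 0.001, 0],
  [0, 0, 0, 0],
])

```text
t: 15.42
position: [0.5582, -0.1326, 0.1811]
orientation: [0.026, 1.0, 0.0, -0.0]
contact_force: [-0.5, -0.4, -0.6]
finger_gap: 0.0158
```

Call:
servo_tool([
  [0, 0, 0.001, 0],
  [0, 0, 0.001, 0],
  [0, 0, 0, 0],
])

```text
t: 15.67
position: [0.5582, -0.1326, 0.179]
orientation: [0.026, 1.0, 0.0, -0.0]
contact_force: [-1.1, -0.1, -1.1]
finger_gap: 0.0157
```

Call:
servo_tool([
  [0, 0, 0.001, 0],
  [0, 0, 0.001, 0],
  [0, 0, 0, 0],
])

```text
t: 15.92
position: [0.5583, -0.1327, 0.1771]
orientation: [0.026, 1.0, 0.0, -0.0]
contact_force: [-0.0, -0.1, -0.9]
finger_gap: 0.0155
```

Call:
servo_tool([
  [0, 0, 0.001, 0],
  [0, 0, 0, 0],
])

```text
t: 16.08
position: [0.5584, -0.1327, 0.1765]
orientation: [0.026, 1.0, -0.0, 0.0]
contact_force: [-1.2, 0.8, 2.2]
finger_gap: 0.0158
```

Call:
servo_tool([
  [0, 0, 0.0007, 0],
  [0, 0, 0, 0],
  [0, 0, 0, 0],
])

```text
t: 16.33
position: [0.5584, -0.1327, 0.176]
orientation: [0.026, 1.0, -0.0, 0.0]
contact_force: [-1.0, 1.3, 4.5]
finger_gap: 0.016
```

Run:
```python
from go import *
go(.558,-.1326,.175,68)
```

```text
t 16.33 p [ 0.5584 -0.1327  0.176 ] tool-y yaw 87.01 zax [ 3.e-04 -2.e-04 -1.e+00] gap 0.016 F [-1.04  1.34  4.46] M [ 0.155  0.326 -0.028]
 tool delta [0.0004 0.0001 0.001 ] twist 0.3318 q [-0.44  0.32  1.71 -0.    1.11 -1.96]
```

Call:
servo_tool([
  [0, 0, 0.0004, 0.05],
  [0, 0, 0, 0.05],
  [0, 0, 0, 0.05],
  [0, 0, 0, 0.05],
  [0, 0, 0, 0],
])

```text
t: 16.75
position: [0.5589, -0.133, 0.1759]
orientation: [0.127, 0.992, -0.0, 0.001]
contact_force: [-0.8, 1.1, 5.0]
finger_gap: 0.0158
```

Call:
servo_tool([
  [0, 0, 0, 0.05],
  [0, 0, 0, 0.05],
  [0, 0, 0, 0.03],
  [0, 0, 0, 0],
  [0, 0, 0, 0],
])

```text
t: 17.17
position: [0.5588, -0.133, 0.1758]
orientation: [0.189, 0.982, -0.0, 0.001]
contact_force: [-0.4, 0.2, 5.5]
finger_gap: 0.0157
```

Run:
```python
from go import *
go(.558,-.1326,.175,68)
```

```text
t 17.17 p [ 0.5588 -0.133   0.1758] tool-y yaw 68.22 zax [ 1.6e-03 -9.0e-04 -1.0e+00] gap 0.0157 F [-0.44  0.25  5.54] M [-0.135 -0.009  0.033]
 tool delta [0.0009 0.0001 0.0008] twist 0.0039 q [-0.44  0.32  1.71 -0.    1.11 -1.63]
```

Call:
servo_tool([
  [0, 0, -0.004, 0],
  [0, 0, -0.006, 0],
  [0, 0, -0.02, 0],
  [0, 0, -0.03, 0],
  [0, 0, -0.03, 0],
])

```text
t: 17.58
position: [0.5572, -0.1321, 0.2649]
orientation: [0.189, 0.982, 0.001, -0.002]
contact_force: [0.5, 0.0, -0.5]
finger_gap: 0.0155
```

Run:
```python
from go import *
go(.495,.095,.272,91.6)
```

```text
t 17.58 p [ 0.5572 -0.1321  0.2649] tool-y yaw 68.16 zax [-0.0036  0.0019 -1.    ] gap 0.0155 F [ 0.48  0.04 -0.52] M [-0.018  0.021 -0.044]
 tool delta [ 0.1423  0.1876 -0.0064] twist -0.4091 q [-0.44  0.21  1.65  0.    1.28 -1.63]
```

Call:
servo_tool([
  [0.0203, 0.0268, -0.001, 0],
  [0.0203, 0.0268, -0.001, 0],
  [0.0203, 0.0268, -0.001, 0],
  [0.0203, 0.0268, -0.001, 0],
  [0.0203, 0.0268, -0.001, 0],
])

```text
t: 18.0
position: [0.513, 0.031, 0.2701]
orientation: [0.19, 0.982, 0.0, -0.001]
contact_force: [0.6, 0.3, -0.8]
finger_gap: 0.0156
```

Call:
servo_tool([
  [0.0203, 0.0268, -0.001, 0],
  [0.0203, 0.0268, -0.001, 0],
  [0, 0, 0, 0],
])

```text
t: 18.25
position: [0.4942, 0.0991, 0.2721]
orientation: [0.187, 0.982, 0.001, -0.001]
contact_force: [0.2, 0.2, -0.5]
finger_gap: 0.0159
```

Run:
```python
from go import *
from slot2 import *
go(.461,.2198,.273,91.6)
d={n:bot.read_camera(n) for n in("scene","top")};pickle.dump(d,open("d6.pkl","wb"));T=d["top"]
a=T["img"][158:192,424:464,::-1];a=cv2.resize(a,None,fx=14,fy=14,interpolation=cv2.INTER_LANCZOS4)
a=cv2.normalize(a,None,0,255,cv2.NORM_MINMAX);cv2.imwrite("pics/z8.png",a)
for lev in(150,170,190): ang(T,range(173,179),lambda v:440,.0405,lev,"slot",4,lev==150)
```

```text
t 18.25 p [0.4942 0.0991 0.2721] tool-y yaw 68.41 zax [-0.0019  0.0024 -1.    ] gap 0.0159 F [ 0.22  0.17 -0.47] M [-0.003  0.042 -0.014]
 tool delta [ 0.0752  0.1    -0.0005] twist -0.4048 q [-0.04  0.05  1.81  0.    1.28 -1.23]
173 [234. 235. 226. 154.  88. 151. 228. 237. 239.] 439.0656565656566 440.9840425531915
174 [234. 236. 216. 127.  88. 161. 229. 236. 234.] 438.74436090225566 440.848623853211
175 [234. 233. 207. 111.  92. 172. 229. 235. 237.] 438.5931034482759 440.7291666666667
176 [236. 233. 196. 103. 109. 182. 222. 234. 238.] 438.4910394265233 440.5642201834862
177 [234. 232. 180.  91. 116. 193. 224. 233. 235.] 438.3333333333333 440.43722943722946
178 [233. 229. 185. 103. 137. 213. 233. 237. 229.] 438.42448979591836 440.17391304347825
slot [('L', -10.1, np.float64(0.17)), ('R', -11.6, np.float64(0.06)), ('M', -10.9, np.float64(0.06))]
slot [('L', -9.8, np.float64(0.13)), ('R', -11.7, np.float64(0.06)), ('M', -10.7, np.float64(0.04))]
slot [('L', -10.4, np.float64(0.12)), ('R', -11.8, np.float64(0.12)), ('M', -11.1, np.float64(0.06))]
```

View pics/z8.png

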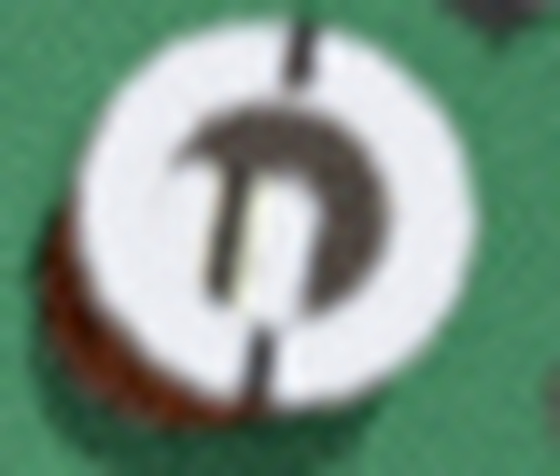

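Call:
servo_tool([
  [0.0188, 0.025, 0, -0.1],
  [0.019, 0.025, 0, -0.1],
  [0, 0, 0, -0.1],
  [0, 0, 0, -0.105],
  [0, 0, 0, 0],
])

```text
t: 18.77
position: [0.4773, 0.1532, 0.2721]
orientation: [-0.013, 1.0, -0.0, -0.0]
contact_force: [1.2, -0.4, -1.0]
finger_gap: 0.0159
```

Run:
```python
from go import *
go(.461,.2198,.250,91.6)
```

```text
t 18.77 p [0.4773 0.1532 0.2721] tool-y yaw 91.51 zax [-4.e-04 -4.e-04 -1.e+00] gap 0.0159 F [ 1.18 -0.4  -1.01] M [ 0.026  0.001 -0.019]
 tool delta [0.0145 0.0671 0.022 ] twist -0.0015 q [ 0.07  0.05  1.82 -0.    1.28 -1.52]
```

Call:
servo_tool([
  [0.005, 0.023, 0, -0.0015],
  [0.005, 0.023, 0, 0],
  [0.0045, 0.021, 0, 0],
  [0, 0, 0, 0],
  [0, 0, 0, 0],
])

```text
t: 19.18
position: [0.4612, 0.2201, 0.272]
orientation: [-0.011, 1.0, -0.0, -0.0]
contact_force: [0.7, -0.8, -1.2]
finger_gap: 0.0159
```

Run:
```python
from go import *
from m import *
go(.461,.2198,.220,91.6)
S=bot.read_camera("scene");crop(S,370,130,490,250,5,"pics/z9.png")
```

```text
t 19.18 p [0.4612 0.2201 0.272 ] tool-y yaw 91.29 zax [-4.e-04 -5.e-04 -1.e+00] gap 0.0159 F [ 0.7  -0.83 -1.19] M [ 0.024  0.005 -0.003]
 tool delta [ 0.0002 -0.0003  0.052 ] twist -0.0054 q [ 0.21  0.07  1.8  -0.    1.28 -1.38]
```

View pics/z9.png

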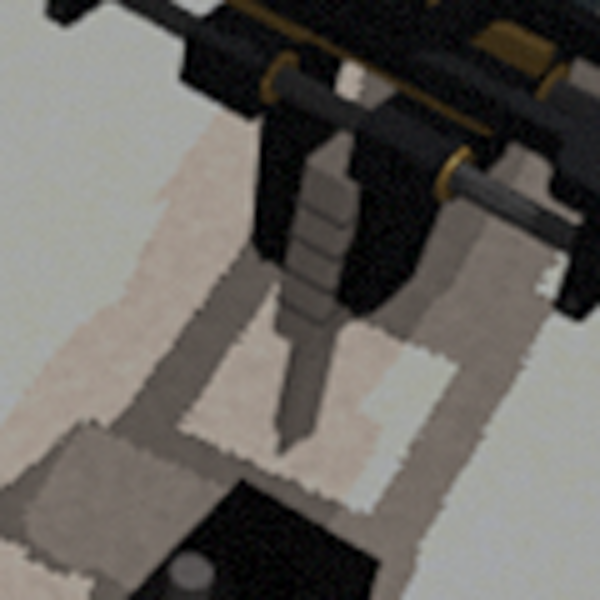

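Call:
servo_tool([
  [0.0002, -0.0003, 0.02, -0.005],
  [0, 0, 0.02, 0],
  [0, 0, 0.012, 0],
  [0, 0, 0, 0],
  [0, 0, 0, 0],
])

```text
t: 19.65
position: [0.4609, 0.219, 0.2198]
orientation: [-0.013, 1.0, -0.0, -0.001]
contact_force: [1.2, -1.6, -1.3]
finger_gap: 0.0155
```

Call:
servo_tool([
  [0, 0, 0.004, 0],
  [0, 0, 0.004, 0],
  [0, 0, 0.004, 0],
  [0, 0, 0, 0],
])

```text
t: 19.98
position: [0.4606, 0.2201, 0.2078]
orientation: [-0.014, 1.0, -0.0, -0.0]
contact_force: [-0.1, -0.3, -0.5]
finger_gap: 0.0156
```

Call:
servo_tool([
  [0, 0, 0.004, 0],
  [0, 0, 0.004, 0],
  [0, 0, 0.004, 0],
  [0, 0, 0.004, 0],
  [0, 0, 0, 0],
])

```text
t: 20.4
position: [0.4602, 0.2202, 0.1911]
orientation: [-0.015, 1.0, -0.0, -0.001]
contact_force: [-0.4, -0.3, -1.2]
finger_gap: 0.016
```

Run:
```python
from go import *
go(.461,.2198,.1511,91.6)
```

```text
t 20.4 p [0.4602 0.2202 0.1911] tool-y yaw 91.68 zax [-1.6e-03 -4.0e-04 -1.0e+00] gap 0.016 F [-0.41 -0.33 -1.2 ] M [ 0.01  -0.016 -0.015]
 tool delta [-0.0009 -0.0004  0.04  ] twist 0.0014 q [ 0.21  0.17  1.86 -0.    1.11 -1.39]
```

In the hole, no side contact. Continuing down, 34 mm and then small steps.

Call:
servo_tool([
  [-0.0003, -0.0003, 0.007, 0],
  [0, 0, 0.008, 0],
  [0, 0, 0.008, 0],
  [0, 0, 0.007, 0],
  [0, 0, 0.004, 0],
])

```text
t: 20.82
position: [0.4604, 0.2198, 0.1567]
orientation: [-0.015, 1.0, -0.0, -0.001]
contact_force: [-0.2, -0.7, -1.4]
finger_gap: 0.0155
```

Call:
servo_tool([
  [0, 0, 0.002, 0],
  [0, 0, 0.001, 0],
  [0, 0, 0, 0],
  [0, 0, 0, 0],
])

```text
t: 21.15
position: [0.4613, 0.22, 0.1555]
orientation: [-0.015, 1.0, 0.0, 0.0]
contact_force: [0.4, -0.3, -0.8]
finger_gap: 0.016
```

Run:
```python
from go import *
go(.461,.2198,.1511,91.6)
```

```text
t 21.15 p [0.4613 0.22   0.1555] tool-y yaw 91.67 zax [ 5.e-04  1.e-04 -1.e+00] gap 0.016 F [ 0.42 -0.33 -0.82] M [ 0.017  0.024 -0.016]
 tool delta [ 0.0003 -0.0002  0.0044] twist 0.0013 q [ 0.21  0.23  1.88  0.    1.03 -1.39]
```

Call:
servo_tool([
  [0, 0, 0.0015, 0],
  [0, 0, 0.0015, 0],
  [0, 0, 0, 0],
  [0, 0, 0, 0],
])

```text
t: 21.48
position: [0.461, 0.2199, 0.1522]
orientation: [-0.015, 1.0, 0.0, -0.0]
contact_force: [0.2, -0.1, 0.1]
finger_gap: 0.0158
```

Call:
servo_tool([
  [0, 0, 0.001, 0],
  [0, 0, 0, 0],
  [0, 0, 0, 0],
])

```text
t: 21.73
position: [0.4611, 0.22, 0.1512]
orientation: [-0.015, 1.0, 0.0, 0.0]
contact_force: [-0.2, -0.3, -0.5]
finger_gap: 0.0157
```

Call:
servo_tool([
  [0, 0, 0.0006, 0],
  [0, 0, 0, 0],
  [0, 0, 0, 0],
])

```text
t: 21.98
position: [0.4611, 0.22, 0.1512]
orientation: [-0.015, 1.0, -0.0, 0.0]
contact_force: [-2.4, -1.7, 5.0]
finger_gap: 0.016
```

Call:
servo_tool([
  [0, 0, -0.0004, 0],
  [0, 0, 0, 0],
  [0, 0, 0, 0],
  [0, 0, 0, 0],
  [0, 0, 0, 0],
], fingers=0.1)

```text
t: 22.4
position: [0.4611, 0.2199, 0.1509]
orientation: [-0.015, 1.0, -0.0, -0.0]
contact_force: [0.0, -0.2, -0.2]
finger_gap: 0.0469
```

Call:
servo_tool([
  [0, 0, -0.01, 0],
  [0, 0, -0.02, 0],
  [0, 0, -0.03, 0],
  [0, 0, -0.03, 0],
  [0, 0, -0.02, 0],
])

```text
t: 22.82
position: [0.4618, 0.2201, 0.2645]
orientation: [-0.015, 1.0, 0.0, 0.002]
contact_force: [0.7, -0.1, -0.2]
finger_gap: 0.0484
```

Run:
```python
from go import *
go(.4,-.0,.300,91.6)
```

```text
t 22.82 p [0.4618 0.2201 0.2645] tool-y yaw 91.68 zax [ 3.1e-03  7.0e-04 -1.0e+00] gap 0.0484 F [ 0.75 -0.1  -0.24] M [ 0.009 -0.036  0.021]
 tool delta [ 0.0681 -0.2182 -0.0358] twist 0.0014 q [ 0.21  0.08  1.81  0.    1.26 -1.39]
```

Call:
servo_tool([
  [0.02, 0.02, -0.005, 0],
  [0.022, 0.025, -0.005, 0],
  [0.022, 0.025, -0.005, 0],
  [0.022, 0.025, -0.005, 0],
  [0.022, 0.025, -0.005, 0],
])

```text
t: 23.23
position: [0.3485, 0.3376, 0.2872]
orientation: [-0.014, 1.0, 0.0, 0.0]
contact_force: [0.5, 1.0, 0.4]
finger_gap: 0.0485
```

Call:
servo_tool([
  [0.022, 0.03, 0, 0],
  [0.022, 0.03, 0, 0],
  [0.02, 0.03, 0, 0],
  [0.01, 0.02, 0, 0],
  [0, 0, 0, 0],
])

```text
t: 23.65
position: [0.27, 0.4473, 0.287]
orientation: [-0.017, 1.0, 0.001, 0.0]
contact_force: [-0.4, 0.2, 0.6]
finger_gap: 0.0484
```

Run:
```python
from go import *
from slot2 import *
go()
d={n:bot.read_camera(n) for n in("scene","top")};pickle.dump(d,open("d7.pkl","wb"));S,T=d["scene"],d["top"]
for lev in(150,170,190): ang(T,range(173,179),lambda v:440,.0405,lev,"slot")
stand(S,T)
a=cv2.resize(S["img"][200:330,350:450,::-1],(400,520),interpolation=cv2.INTER_CUBIC)
b=cv2.resize(T["img"][140:260,200:280,::-1],(347,520),interpolation=cv2.INTER_CUBIC)
cv2.imwrite("pics/z10.png",np.hstack([a,b]));cv2.imwrite("pics/top7.png",T["img"][:,:,::-1])
```

```text
t 23.65 p [0.27   0.4473 0.287 ] tool-y yaw 91.91 zax [ 0.      0.0019 -1.    ] gap 0.0484 F [-0.36  0.21  0.55] M [0.04  0.019 0.058]
 tool delta [0. 0. 0.] twist None q [ 0.8   0.08  1.76  0.    1.31 -0.8 ]
slot [('L', -13.0, np.float64(0.08)), ('R', -9.6, np.float64(0.33)), ('M', -11.3, np.float64(0.14))]
slot [('L', -11.3, np.float64(0.26)), ('R', -6.0, np.float64(0.52)), ('M', -8.7, np.float64(0.28))]Traceback (most recent call last):
  File "<stdin>", line 5, in <module>
  File "slot2.py", line 18, in ang
    q=plane(T,P,z);f=np.polyfit(q[:,0],q[:,1],1);out.append((n,round(float(np.degrees(np.arctan(f[0]))),1),round(1000*(q[:,1]-np.polyval(f,q[:,0])).std(),2)))
  File "h.py", line 15, in plane
    o,d=ray(c,px); return o+d*((z-o[2])/d[:,2])[:,None]
        ~~~^^^^^^
  File "h.py", line 10, in ray
    n=cv2.undistortPoints(px.reshape(-1,1,2),K(c),np.array(c["distortion"],float)).reshape(-1,2)
      ~~~~~~~~~~~~~~~~~~~^^^^^^^^^^^^^^^^^^^^^^^^^^^^^^^^^^^^^^^^^^^^^^^^^^^^^^^^^
cv2.error: OpenCV(4.12.0) /io/opencv/modules/calib3d/src/undistort.dispatch.cpp:347: error: (-215:Assertion failed) CV_IS_MAT(_src) && CV_IS_MAT(_dst) && (_src->rows == 1 || _src->cols == 1) && (_dst->rows == 1 || _dst->cols == 1) && _src->cols + _src->rows - 1 == _dst->rows + _dst->cols - 1 && (CV_MAT_TYPE(_src->type) == CV_32FC2 || CV_MAT_TYPE(_src->type) == CV_64FC2) && (CV_MAT_TYPE(_dst->type) == CV_32FC2 || CV_MAT_TYPE(_dst->type) == CV_64FC2) in function 'cvUndistortPointsInternal'
```

Run:
```python
from slot2 import *
d=pickle.load(open("d7.pkl","rb"));S,T=d["scene"],d["top"]
ang(T,range(173,179),lambda v:440,.0405,140,"slot",4,True)
stand(S,T)
a=cv2.resize(S["img"][200:330,350:450,::-1],(400,520),interpolation=cv2.INTER_CUBIC)
b=cv2.resize(T["img"][140:260,200:280,::-1],(347,520),interpolation=cv2.INTER_CUBIC)
cv2.imwrite("pics/z10.png",np.hstack([a,b]));cv2.imwrite("pics/top7.png",T["img"][:,:,::-1])
```

```text
173 [171. 171. 159. 108.  64. 105. 162. 174. 177.] 438.3741935483871 441.6140350877193
174 [175. 175. 154.  92.  59. 115. 168. 177. 178.] 438.2299465240642 441.47133757961785
175 [175. 173. 143.  77.  57. 116. 162. 178. 174.] 438.0406091370558 441.5144927536232
176 [176. 170. 137.  71.  70. 129. 157. 172. 175.] 437.9009900990099 441.3855421686747
177 [174. 166. 129.  61.  80. 138. 158. 174. 175.] 437.69642857142856 441.11475409836066
178 [178. 162. 124.  76.  90. 151. 171. 174. 170.] 437.57894736842104 440.81868131868134
slot [('L', -11.9, np.float64(0.03)), ('R', -11.2, np.float64(0.18)), ('M', -11.5, np.float64(0.09))]
scene stand top 2015 [516.6 228.9] [173.2  58. ] 4.9
  top blob 220 uv 427.7 219.7 z 0.1345 [464.8 223.2] [38.3 19.7] 3.8 bright 113.0
  top blob 259 uv 386.7 265.5 z 0.1274 [575.3 235.2] [29.8 25.7] 41.5 bright 131.0
top stand top 1949 [513.  222.6] [168.6  56.8] 4.9
  top blob 227 uv 223.5 160.1 z 0.1269 [567.3 226.8] [26.3 26.2] 65.0 bright 164.0
  top blob 229 uv 226.7 228.1 z 0.1345 [460.1 217.8] [28.1 18.7] 1.6 bright 148.0
```

View pics/z10.png

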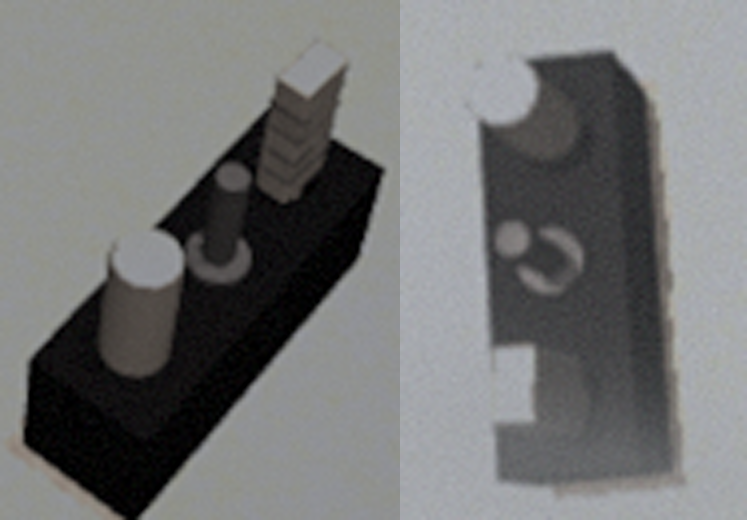

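View pics/top7.png

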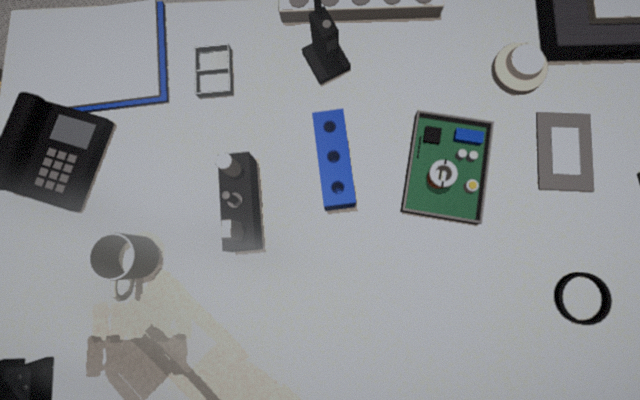

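The tuner is upright in its hole with its top at 0.1345 m, as at the start (0.1347 m). The other tools haven't moved. The slot reads about -11° and the ribs about -10.4°.

```bash
python3 -c "
from workcell import bot
print(bot.finish_job())"
```

```text
the job is handed in; nothing more can be done
None
```

The slug's slot now lines up with the ribs to within about 1°, and the tuning tool is back in the stand, upright and fully home. I handed the job in at about 24 s.

- **Turning:** It took two passes, both with the slug pressed in about 1 to 1.7 mm; the highest load I read was roughly 9 N. After the first pass the slot was still about 7° short of the ribs. It had lagged the blade by about 13°, where I expected about 7°, and I did not find out why. I went back in and turned it further.
- **Slot check:** After the second pass the top camera put the slot at -10.9°, and at -11.5° in the last picture. The ribs read -10.1° to -10.5°. I trust the slot reading to about 1 to 2°; in the last picture, which was darker, the fits at other brightness levels ran from -8.7° to -11.3°.
- **Tool check:** I felt the tool's handle seat on the stand at the same height it was picked up from. In the last pictures its top measured 134.5 mm above the table, against 134.7 mm at the start and 135 mm by the given sizes. The screwdriver and stand measured the same as at the start, and the nut driver looked unmoved.

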